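Check the airbrush compressor's oil with its dipstick

ROBOT

A 6-joint arm with a two-finger parallel gripper is mounted at the origin on the work surface. World frame = base frame: x ahead of the robot, y to its left, z up, the work surface at z = 0. Lengths are in m, angles in rad, forces in N, time in s.
With the tool pointing down it reaches from about 0.3 to 0.75 m from the base axis. Payload 8.5 kg.
Tool frame: the origin (TCP) lies midway between the tips of the shut fingers; the grasp point (between the pads) lies 19 mm behind it; z points along the fingers, y is the line along which they close (so a half turn about z gives the same grasp; the last joint's range is limited). The gripper opens to 88 mm and grips with 3 to 60 N. Pads are 18 mm wide; open, the fingers measure 123 mm over their backs; the gripper's body (75 mm by 187 mm) begins 45 mm behind the grasp point.
Start: joints at [0.888, 0.381, 1.297, -0, 1.464, -0.215], TCP at [0.248, 0.491, 0.214] pointing down, gripper open.
Joint ranges: [-3.11, 3.11], [-0.89, 2.33], [0.22, 2.48], [-1.42, 4.56], [0.17, 2.85], [-2.88, 2.88]. Speed limits (rad/s): [2.39, 2.39, 3.14, 3.14, 3.14, 3.14].

INTERFACE

Orientations are given as a rotation vector (axis times angle).
In Python, from cell import read_state, grab_frame, finish_job gives the robot as it stands.
- The arm moves only by the tool arm_command, never from a script. Its argument "moves" is text: rows parted by semicolons, each of 7 numbers parted by spaces: the shift along the tool's x, y, z normalised to -1 to 1, where 1 is 400 mm, then the turn, a rotation vector about the tool's x, y, z normalised to -1 to 1, where 1 is pi rad, then the opening, from 0 (shut) to 1 (fully open). A call has 1 to 10 rows; each row is the pose to reach, as a shift and turn from the pose commanded when the call began, along the tool's axes at that moment, turning the shorter way round; what a row does not reach only later rows make up. A row lasts 1/12 s, in which the tool goes at most 41.7 mm and 7.16 degrees, less where a joint would pass 70% of its speed; a pose out of reach is approached as far as the arm can. A call with a number of a shift or a turn outside -1 to 1 is refused whole. A call with a gripper value outside its range is refused whole. The fingers move at their own pace and stop on an object; the grip force is fixed at half the most. Time passes only in rows, so rows that repeat a pose let the fingers close. It gives the time, the measured TCP pose, the force, the opening and the grip force at its end, in the units of the state.
- read_state(): the state, without advancing time (a new reading comes with each control period).
- grab_frame(name): name is "scene" or "top" or "wrist"; returns a dict with "frame" (400x640x3 uint8, blue, green, red), "depth" (400x640 float32, m along the optical axis (not along the pixel's ray), 0 where there is no reading), "fov_y" (degrees; the focal length in pixels is half the picture's height over the tangent of half this angle, whatever the lens; pixels are square), "cx", "cy" (the principal point, pixels), "k1" (the pictures are not rectified: a ray, as slopes to the right and down, at radius r is drawn at 1 + k1 r^2 times it, then the intrinsics apply), "origin" and "rotation" of the camera in the world. Camera axes: x right, y up, looking along -z (the intrinsics and any distortion apply to the point x, -y, -z); pixel columns grow to the right and rows downward; lengths in m; the calibration is good to about 2 mm. A picture is of the moment at which its call begins.
- finish_job(): hands the job in; it is judged then, once.
The state is a dict: "time": time; "joint_positions": joint angles; "qvel": joint speeds; "tau": joint torques, N m; "eef_pos": TCP position; "tool_rot": TCP orientation; "wrist_force": force on the tool from outside, world axes, zero at the start; "wrist_torque": the same for the moment, N m; "opening": finger opening in m; "finger_force": force on a finger pad.
Only numpy, scipy, OpenCV 4.12 (cv2) and the standard library are available. Lean on these libraries where they do the work, as an engineer would, in place of code of your own. Each camera call takes 0.05 s, during which the arm holds its last target. There are 200 camera calls.

TASK

Check the airbrush compressor's oil: take the wiped dipstick from the service tray, slide it down the slanting filler neck until its collar sits on the rim, without forcing it, and draw it right out again. Then bring it back over the tray so that any drip falls there, and finish while still holding it in the gripper, still and level, a hand's breadth above the tray, with a broad marked face up to be read. Leave the brush and everything else on the bench where it is.

Things in the scene. Friction and masses are not known exactly. Their poses are not given: they have to be found in the camera images.
- dipstick: Oil dipstick, loose, 155 mm long, about 70 g: black plastic grip, dark collar, thin dark steel rod marked near its tip. Own x runs along the rod from grip to tip, z is square to the broad marked faces (the two are alike). It starts flat in a tray compartment, z up, grip towards the robot. Origin level with the collar's seating face, 13 mm (own -z) below the axis.
- dipstick_grip (a point): Centre of the dipstick's grip, on the rod's axis: a block 44 mm long, 30 mm wide (own y) and 26 mm thick (own z), with a 34 mm wide bead at its far end; fingers close on its own +y and -y sides. At the start the axis is 13 mm above the tray floor. Axes as the dipstick's.
- dipstick_collar (a point): Same dipstick: centre of the collar's seating face, 27 mm from the grip centre towards the tip. The collar is 26 mm across and 5 mm thick; below it is a small tapered plug, 14 mm across narrowing to the rod over 8 mm.
- dipstick_tip (a point): Same dipstick: the end of the rod, on its axis, 100 mm beyond the collar's seating face. The rod is 6 mm thick; its last 35 mm is a blade 9 mm wide (own y) and 3.5 mm thick (own z) with two bright cross lines on each broad face.
- neck_mouth (a point): Centre of the open mouth of the compressor's oil filler neck, a steel tube 28 mm across at the rim, slanting out of the crankcase's end. z points out of the bore, up and away from the machine at 45 degrees; the bore runs along -z, 19 mm wide at the mouth narrowing to 14.5 mm within 14 mm, 108 mm deep. The mouth is 135 mm above the table. Fixed.
- oil_neck: The same fixed filler neck as a solid; origin and axes as at its mouth.
- compressor: Airbrush compressor on four rubber feet, fixed; base 170 mm (own x) by 290 mm (own y), origin under its centre. The neck mouth is 180 mm along its own +y, 135 mm up. Highest parts: cylinder head 183 mm up, from 0 to 70 mm along +y, and a carrying handle 192 mm up over the motor on the -y side. A regulator with gauge sticks out 115 mm along +x.
- tray: White service tray, fixed: 250 mm (own x) by 204 mm (own y), rim 12 mm high, floor and walls 4 mm thick, one 4 mm wall along its own x making two compartments each 96 mm wide. Origin under its centre. The dipstick lies in one compartment, along the tray's x, and a brush in the other.
- brush: Bystander: flat brush, 148 mm long, 24 mm wide, 10 mm high, in the other compartment of the tray.
- paint_bottle: Bystander: green plastic bottle, 60 mm across, 120 mm high.
- paint_jar: Bystander: small amber jar with a white cap, 48 mm across, 55 mm high.
- tape_roll: Bystander: roll of masking tape lying flat, 90 mm across, 22 mm high.
- pencil: Bystander: yellow pencil, 176 mm long, 7 mm high.
- scissors: Bystander: scissors with red handles lying flat, 175 mm long, 10 mm high.
- palette_knife: Bystander: spatula lying flat, 190 mm long.
Things that resemble listed ones, but are neither listed nor needed, are in the scene too. Of the things like the dipstick, leave any that is turquoise; of the rest the larger one is meant.

How it is judged:
By the outcome, as a careful person would: the job done as asked, in the order asked, and still so for the second after the job is handed in, while the arm keeps its last pose, push and grip.
It also fails if it takes over 45 s, if anything falls off the work surface, if the arm or the gripper's body presses on something with over 40 N, if the wrist force passes 120 N, or if a joint passes its speed limit or range.

## Working session

There is one attempt and no reset: what is moved stays moved. The work goes in short steps, Python scripts to look and compute and a tool call to move; the robot and the scene stay as the last step left them, time stands still between calls to the robot, and variables do not carry over. Pictures are saved under pics/ and viewed, at most 14 in all, crops included, and the job is handed in when it is done.

Besides the shell and the picture viewer there is one more tool, called after ">>>" in YAML: its name, and indented under it one key for each argument. arm_command: Moves the arm, as the interface text tells. Scaled input: -1 to 1 covers 400 mm each way for a shift and pi rad each way for a turn. Its arguments: {"type":"object","properties":{"moves":{"type":"string"}},"required":["moves"]}

```bash
ls; mkdir -p pics
cat > h.py <<'E'
import numpy as np, cv2
from cell import read_state, grab_frame, finish_job
from scipy.spatial.transform import Rotation as R
def load(n,save=None):
    d=grab_frame(n)
    if save: cv2.imwrite('pics/'+save+'.png',d['frame']); np.save('pics/'+save+'.npy',d,allow_pickle=True)
    return d
def old(s): return np.load('pics/'+s+'.npy',allow_pickle=True).item()
def KD(d):
    f=200/np.tan(np.radians(d['fov_y'])/2)
    return np.array([[f,0,d['cx']],[0,f,d['cy']],[0,0,1.]]),np.array([d['k1'],0,0,0,0.])
def ray(d,uv):
    K,D=KD(d); p=cv2.undistortPoints(np.array(uv,float).reshape(-1,1,2),K,D).reshape(-1,2)
    c=np.c_[p[:,0],-p[:,1],-np.ones(len(p))]
    return c@np.array(d['rotation']).reshape(3,3).T
def atz(d,uv,z):
    r=ray(d,uv); o=np.array(d['origin']); return o+r*((z-o[2])/r[:,2])[:,None]
def cloud(d):
    v,u=np.mgrid[0:400,0:640]; r=ray(d,np.stack([u,v],-1).reshape(-1,2))
    return (np.array(d['origin'])+r*d['depth'].reshape(-1,1)).reshape(400,640,3)
def proj(d,P):
    K,D=KD(d); c=(np.atleast_2d(P)-d['origin'])@np.array(d['rotation']).reshape(3,3)
    return cv2.projectPoints(np.c_[c[:,0],-c[:,1],-c[:,2]],np.zeros(3),np.zeros(3),K,D)[0].reshape(-1,2)
E
python3 - <<'E'
from h import *
for n in('scene','top'):
    d=load(n,n+'0'); print(n,d['origin'],d['fov_y'],d['k1'],d['rotation'])
print(read_state())
a=[cv2.imread(f'pics/{n}0.png') for n in('scene','top')]
E
```

```text
pics
scene [1.25394566 0.19173607 1.02173254] 46.226398219714625 0.012542341773103616 [0.51107637 0.60035047 1.59572064]
top [0.25284309 0.08570785 1.13553126] 54.33516617333757 0.00242456131726387 [ 0.17498794 -0.17201741 -1.5897262 ]
{'time': 0.1, 'joint_positions': array([ 8.87697148e-01,  3.81139929e-01,  1.29815782e+00, -2.53667063e-05,
        1.46360116e+00, -2.15301503e-01]), 'qvel': array([-0.00035941, -0.00064552, -0.00283291, -0.0010864 , -0.00056237,
        0.0010293 ]), 'tau': array([ 3.99851575e-03, -4.38651645e+01, -2.24909145e+01,  7.14486348e-02,
        3.41916201e-02, -9.66820130e-05]), 'eef_pos': array([0.24783349, 0.49068097, 0.21370262]), 'tool_rot': array([-7.28002548e-01, -3.05551832e+00,  1.86518493e-03]), 'wrist_force': array([0.40782656, 0.65658018, 0.23714508]), 'wrist_torque': array([ 0.01954423, -0.03430183,  0.02081866]), 'finger_force': 0.0, 'opening': 0.08765463937029819}
```

View pics/top0.png

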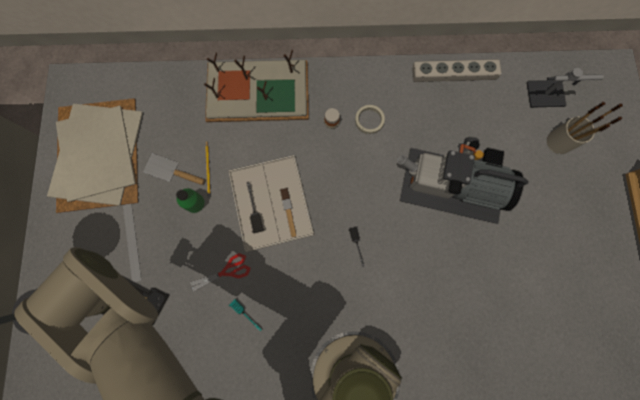

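View pics/scene0.png

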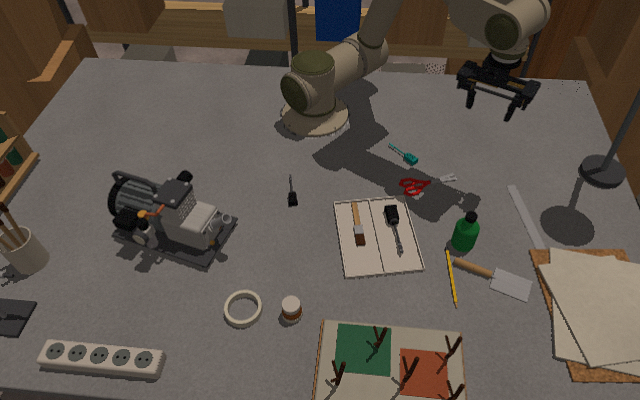

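The top view has three dipstick-like things: black in the tray at (255,208), a smaller black one on the bench at (356,243), and a turquoise one at (244,313). The tray one fits, being the larger non-turquoise one and in a compartment beside the brush. The neck is at about (405,163). I'll confirm this in one crop and measure.

```bash
sed -i "s/np.array(d\['rotation'\]).reshape(3,3)/R.from_rotvec(d['rotation']).as_matrix()/" h.py
python3 - <<'E'
from h import *
t=old('top0'); s=old('scene0')
def crop(d,x,y,w,h,k): return cv2.resize(d['frame'][y:y+h,x:x+w],None,fx=k,fy=k,interpolation=cv2.INTER_CUBIC)
A=np.hstack([crop(t,225,150,100,75*4//3,4),crop(t,390,130,100,100,4)])
B=np.hstack([crop(s,365,190,80,40,5),crop(s,180,190,80,40,5)])
cv2.imwrite('pics/c1.png',np.clip(np.vstack([A,B]).astype(float)*1.5,0,255).astype(np.uint8))
P=cloud(t);Q=cloud(s)
for n,u,v in[('dip grip',257,224),('tip',250,184),('bench',330,200),('neck',405,163),('head',460,160),('small a',353,230),('small b',363,264),('base corner',404,203)]: print(n,P[v,u].round(4))
for n,u,v in[('neck s',226,219),('bench',280,240)]: print(n,Q[v,u].round(4))
E
```

```text
dip grip [0.4252 0.2637 0.0311]
tip [0.551  0.2901 0.0044]
bench [ 4.967e-01  5.180e-02 -4.000e-04]
neck [ 0.5653 -0.1495  0.1297]
head [ 0.5546 -0.2799  0.1777]
small a [ 0.4027 -0.0112  0.0171]
small b [ 0.3054 -0.0355  0.0143]
base corner [ 0.4818 -0.1679 -0.0007]
neck s [ 0.57   -0.1458  0.1233]
bench [ 5.331e-01 -2.920e-02 -1.000e-04]
```

View pics/c1.png

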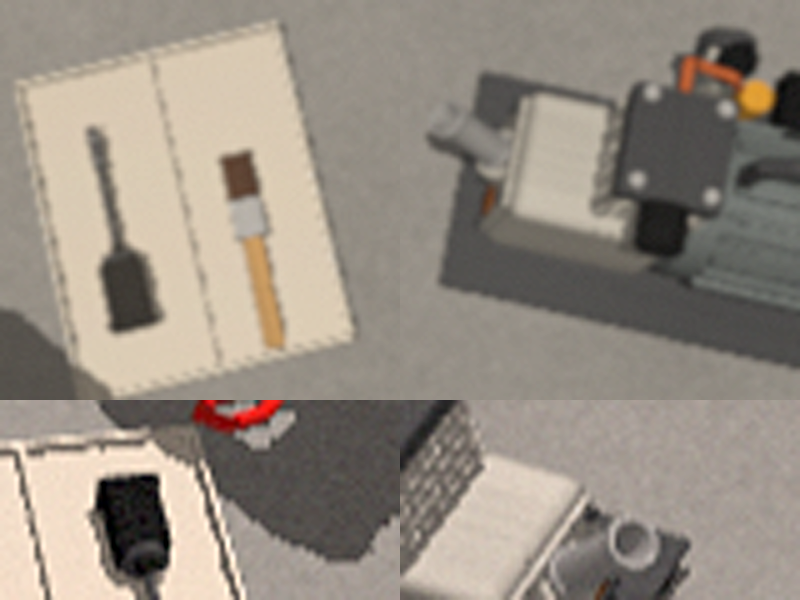

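The crop confirms it: grip, collar and a thin rod with marked blade in the tray's left compartment (grip about (257,222), tip about (249,182) in top). The neck mouth is an open ring at about (227,218) in scene. Next I'll measure.

Run:
```python
from h import *
t=old('top0'); s=old('scene0')
# dipstick top
f=t['frame'].astype(int).sum(2); m=np.zeros((400,640),bool); m[175:236,244:268]=f[175:236,244:268]<330
P=cloud(t); n,l,st,c=cv2.connectedComponentsWithStats(m.astype(np.uint8)); k=1+np.argmax(st[1:,4]); print(st[k])
v,u=np.nonzero(l==k); X=atz(t,np.c_[u,v],0.017)[:,:2]
d=cv2.fitLine(X.astype(np.float32),cv2.DIST_HUBER,0,.001,.001).ravel()[:2]; d*=np.sign(d[0])
# use wide part & narrow tip
a=X@d; b=X@[-d[1],d[0]]
for lo in np.arange(a.min(),a.max(),.006):
    q=(a>=lo)&(a<lo+.006); print(round(lo,4),q.sum(),(b[q].mean()*1e3).round(1),(np.ptp(b[q])*1e3).round(1))
print('dir',d,np.degrees(np.arctan2(d[1],d[0])),'ends',a.min(),a.max(),a.max()-a.min())
print('tray corners',atz(t,[[229.2,170.5],[295,155.5],[313,234],[248,249.5]],0.012).round(4))
print('bottle',atz(t,[[186,195]],.12).round(3), P[195,184].round(3))
print('mouth by scene',atz(s,[[227,218.4]],.135).round(4),'by top',atz(t,[[401,162]],.135).round(4))
for (z,pp) in [(.0,[[411,148.5],[400.7,201.5],[404,203]])]: print(atz(t,pp,.02).round(4))
C=P.reshape(-1,3); 
for y in np.arange(148,180,3): print(y,[tuple((P[y,x,1:]*1e3).round().astype(int)) for x in range(396,422,3)])
```

```text
[246 181  20  53 405]
0.451 30 165.5 38.3
0.457 28 165.0 38.9
0.463 29 165.2 36.1
0.469 26 166.8 36.2
0.475 29 165.5 36.2
0.481 28 165.7 39.1
0.487 26 165.9 36.3
0.493 29 166.0 37.9
0.499 25 165.6 36.4
0.505 20 166.6 27.3
0.511 11 166.0 14.8
0.517 8 165.9 9.1
0.523 8 165.7 9.8
0.529 7 165.2 9.1
0.535 8 166.2 9.2
0.541 7 165.6 8.5
0.547 7 165.9 8.6
0.553 8 165.3 9.2
0.559 7 164.7 8.6
0.565 8 165.9 9.8
0.571 9 165.4 12.1
0.577 9 165.6 12.1
0.583 9 165.9 12.1
0.589 10 165.4 12.8
0.595 9 164.8 12.1
0.601 9 166.6 12.1
0.607 1 165.0 0.0
dir [0.97581404 0.21860217] 12.626945 ends 0.45102339615368126 0.6078728592378834 0.1568494630842021
tray corners [[0.5926 0.3518 0.012 ]
 [0.6345 0.1537 0.012 ]
 [0.3947 0.1045 0.012 ]
 [0.355  0.292  0.012 ]]
bottle [[0.495 0.44  0.12 ]] [0.496 0.448 0.114]
mouth by scene [[ 0.5768 -0.1394  0.135 ]] by top [[ 0.5667 -0.1378  0.135 ]]
[[ 0.6445 -0.1966  0.02  ]
 [ 0.4823 -0.154   0.02  ]
 [ 0.4776 -0.1633  0.02  ]]
148 [(np.int64(-156), np.int64(-2)), (np.int64(-166), np.int64(-2)), (np.int64(-174), np.int64(0)), (np.int64(-183), np.int64(0)), (np.int64(-1
[... 2397 characters left out ...]
 np.int64(79)), (np.int64(-182), np.int64(90)), (np.int64(-188), np.int64(98)), (np.int64(-195), np.int64(105))]
175 [(np.int64(-150), np.int64(-2)), (np.int64(-160), np.int64(-3)), (np.int64(-169), np.int64(-5)), (np.int64(-173), np.int64(19)), (np.int64(-182), np.int64(19)), (np.int64(-190), np.int64(20)), (np.int64(-184), np.int64(78)), (np.int64(-186), np.int64(102)), (np.int64(-194), np.int64(103))]
178 [(np.int64(-150), np.int64(-3)), (np.int64(-158), np.int64(1)), (np.int64(-167), np.int64(0)), (np.int64(-171), np.int64(22)), (np.int64(-180), np.int64(22)), (np.int64(-181), np.int64(54)), (np.int64(-179), np.int64(97)), (np.int64(-185), np.int64(105)), (np.int64(-192), np.int64(110))]
```

```bash
cat >> h.py <<'E'
def toolR(dx,a):  # dx: dipstick axis (unit), side: tool z ; see plan(): tool z = cos a*perp + sin a*dx
    pass
def plan(p,Rt,s=None):
    s=s or read_state(); R0=R.from_rotvec(s['tool_rot'])
    sh=R0.inv().apply(np.array(p)-s['eef_pos'])/.4; tn=(R0.inv()*Rt).as_rotvec()/np.pi
    print('row',sh.round(4),tn.round(4),'rows>=',max(np.linalg.norm(sh)*400/41.7,np.linalg.norm(tn)*180/7.16).round(1))
A=np.radians(25)
def gR(dx,dz):  # tool rotation when dipstick axes are dx,dz
    z=-np.cos(A)*dz+np.sin(A)*dx; x=-np.cos(A)*dx-np.sin(A)*dz
    return R.from_matrix(np.c_[x,np.cross(z,x),z])
E
sed -i '/^def toolR/,+1d' h.py
python3 - <<'E'
from h import *
w=np.radians(12.6); dx=np.array([np.cos(w),np.sin(w),0]); Rt=gR(dx,np.array([0,0,1.])); z=Rt.as_matrix()[:,2]
g=np.array([.4317,.2665,.0105])+.002*dx
plan(g-.11*z,Rt); print(g-.11*z,g)
d=load('wrist','w0'); s=read_state(); print((R.from_rotvec(s['tool_rot']).inv().apply(d['origin']-s['eef_pos'])).round(3),d['fov_y'])
E
```

```text
row [-0.5771 -0.3632  0.2591] [-0.0481 -0.1336 -0.2153] rows>= 7.0
[0.38828341 0.25679524 0.11019386] [0.43365183 0.26693629 0.0105    ]
[ 0.072  0.    -0.17 ] 65.533944818727
```

>>> arm_command:
  moves: "-0.577 -0.363 0.259 -0.048 -0.134 -0.215 1;-0.577 -0.363 0.259 -0.048 -0.134 -0.215 1;-0.577 -0.363 0.259 -0.048 -0.134 -0.215 1;-0.577 -0.363 0.259 -0.048 -0.134 -0.215 1;-0.577 -0.363 0.259 -0.048 -0.134 -0.215 1;-0.577 -0.363 0.259 -0.048 -0.134 -0.215 1;-0.577 -0.363 0.259 -0.048 -0.134 -0.215 1;-0.577 -0.363 0.259 -0.048 -0.134 -0.215 1;-0.577 -0.363 0.259 -0.048 -0.134 -0.215 1;-0.577 -0.363 0.259 -0.048 -0.134 -0.215 1"

```text
time: 0.98
eef_pos: [0.3887, 0.2571, 0.1107]
tool_rot: [-0.293, 2.689, 0.066]
wrist_force: [0.6, 1.0, 0.3]
opening: 0.088
finger_force: 0.0
```

Run:
```python
from h import *
s=read_state(); print(s['time'],s['eef_pos'],s['tool_rot'],s['joint_positions'].round(3),np.abs(s['qvel']).max())
d=load('wrist','w1')
w=np.radians(12.6); dx=np.array([np.cos(w),np.sin(w),0]); Rt=gR(dx,np.array([0,0,1.])); z=Rt.as_matrix()[:,2]
c=np.array([.4317,.2665,.017])
print('expected px grip back,centre,collar,tip',proj(d,[c-.028*dx,c,c+.027*dx,c+.127*dx]).round(1))
g=np.array([.4317,.2665,.0105])+.002*dx; plan(g,Rt,s)
```

```text
0.9833 [0.38873283 0.25706973 0.11072783] [-0.29277774  2.6894531   0.06606432] [ 0.368  0.23   1.989 -0.134  0.493 -1.316] 0.03901075212523908
expected px grip back,centre,collar,tip [[321.  155.9]
 [321.1 181.2]
 [321.2 202.7]
 [321.4 263.7]]
row [ 2.200e-03 -2.000e-04  2.757e-01] [-0.0002  0.0006 -0.0009] rows>= 2.6
```

View pics/w1.png

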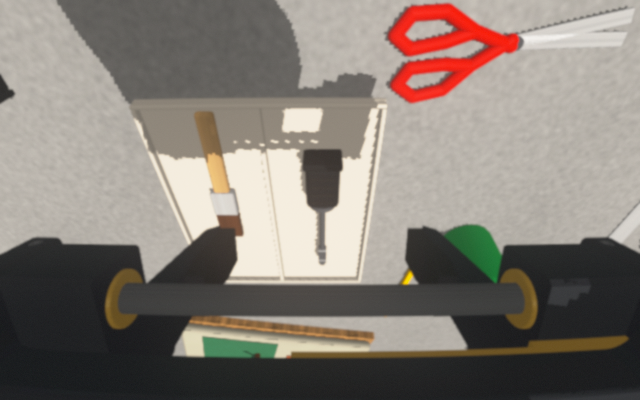

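The wrist view shows the grip at (322,180) and the tip at (322,263), as projected. The 96 mm compartment is narrower than the open fingers (123 mm), so I'll close partway before going down.

>>> arm_command:
  moves: "0.002 0 0.1 0 0 0 0.52;0.002 0 0.15 0 0 0 0.52;0.002 0 0.15 0 0 0 0.52;0.002 0 0.15 0 0 0 0.52;0.002 0 0.15 0 0 0 0.52;0.002 0 0.15 0 0 0 0.52"

```text
time: 1.53
eef_pos: [0.4125, 0.2632, 0.0573]
tool_rot: [-0.296, 2.687, 0.067]
wrist_force: [0.1, -0.4, 0.5]
opening: 0.0507
finger_force: 0.0
```

Run:
```python
from h import *
s=read_state(); print(s['time'],s['eef_pos'],s['opening'])
d=load('wrist','w2'); o=old('w1')
# lateral (tool y) position of features in w1 and w2
w=np.radians(12.6); dx=np.array([np.cos(w),np.sin(w),0]); ey=np.array([-dx[1],dx[0],0])
P=cloud(d); a=P@dx; b=P@ey-s['eef_pos']@ey; 
L=(np.abs(a-.470)<.012)&(np.abs(b)<.07)
for lo in np.arange(-64,64,4):
    q=L&(b>=lo/1e3)&(b<lo/1e3+.004); print(lo,q.sum(),(np.percentile(P[q][:,2],[10,50,90])*1e3).round(1) if q.sum()>3 else '')
```

```text
1.5333 [0.41253488 0.26323734 0.05731758] 0.05069512430433374
-64 132 [2.6 3.2 4. ]
-60 131 [2.6 3.3 4.1]
-56 64 [ 3.9  9.9 10.6]
-52 203 [ 3.2  9.  10.6]
-48 135 [2.6 3.3 3.9]
-44 131 [2.7 3.3 4. ]
-40 141 [2.7 3.3 4. ]
-36 132 [2.6 3.3 4. ]
-32 135 [2.7 3.4 4. ]
-28 133 [2.7 3.3 4. ]
-24 131 [2.6 3.3 4.1]
-20 29 [2.7 3.3 3.7]
-16 109 [26.5 28.2 29. ]
-12 151 [28.5 29.3 30.1]
-8 154 [28.5 29.3 30. ]
-4 154 [28.6 29.4 30. ]
0 150 [28.4 29.4 30.1]
4 148 [28.6 29.4 30. ]
8 149 [28.4 29.2 30. ]
12 80 [25.9 27.9 28.7]
16 57 [2.8 3.3 4.1]
20 139 [2.7 3.3 4. ]
24 129 [2.6 3.3 4. ]
28 136 [2.7 3.3 4.1]
32 133 [2.7 3.2 3.8]
36 137 [2.7 3.3 4.1]
40 135 [2.8 3.3 3.8]
44 202 [ 3.   7.8 11.5]
48 55 [10.5 11.2 11.7]
52 91 [-1.4 -0.8 -0. ]
56 133 [-1.3 -0.7 -0.1]
60 128 [-1.3 -0.7 -0. ]
```

View pics/w2.png

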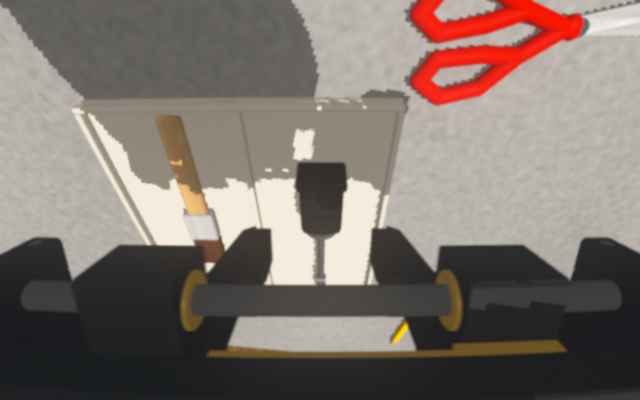

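Run:
```python
from h import *
s=read_state(); d=old('w2')
w=np.radians(12.6); dx=np.array([np.cos(w),np.sin(w),0]); ey=np.array([-dx[1],dx[0],0])
P=cloud(d); a=P@dx; b=P@ey-s['eef_pos']@ey; q=(np.abs(b)<.01)&(P[...,2]>.024)&(P[...,2]<.034)&(a<.56)
print('grip top a',np.percentile(a[q],[1,50,99]))
q=(np.abs(b+.001)<.008)&(P[...,2]>.010)&(P[...,2]<.022)&(a>.515)&(a<.63); print('rod a',np.percentile(a[q],[1,50,99]),'b slope',np.degrees(np.polyfit(a[q],b[q],1)[0]),b[q].mean(),P[q][:,2].mean())
Rt=gR(dx,np.array([0,0,1.])); c=np.array([.4317,.2665,.0105])+.002*dx; c+=ey*(s['eef_pos']@ey-.001-c@ey); print(c); plan(c,Rt)
```

```text
grip top a [0.45169127 0.47274005 0.50653135]
rod a [0.52045777 0.55236163 0.58556032] b slope -0.15265186039158674 -0.0008282716360947988 0.018558300102333457
[0.43368096 0.26680596 0.0105    ]
row [ 0.0015 -0.0026  0.1286] [ 0.0001  0.0014 -0.0001] rows>= 1.2
```

>>> arm_command:
  moves: "0.001 -0.0025 0.05 0 0 0 0.52;0.001 -0.0025 0.1 0 0 0 0.52;0.001 -0.0025 0.128 0 0 0 0.52;0.001 -0.0025 0.128 0 0 0 0.52;0.001 -0.0025 0.128 0 0 0 0;0.001 -0.0025 0.128 0 0 0 0;0.001 -0.0025 0.128 0 0 0 0;0.001 -0.0025 0.128 0 0 0 0;0.001 -0.0025 0.128 0 0 0 0;0.001 -0.0025 0.128 0 0 0 0"

```text
time: 2.42
eef_pos: [0.4349, 0.2659, 0.0123]
tool_rot: [-0.294, 2.684, 0.067]
wrist_force: [-6.3, -15.9, 31.2]
opening: 0.0138
finger_force: 30.4
```

Run:
```python
from h import *
s=read_state(); print(s)
```

```text
{'time': 2.4167, 'joint_positions': array([ 0.34637334,  0.49426056,  2.00528   , -0.26727808,  0.2085841 ,
       -1.19327204]), 'qvel': array([-0.00415956, -0.00660861,  0.00172366,  0.00181275,  0.00300017,
       -0.00048319]), 'tau': array([  5.52203715, -21.66484952,  -8.87249082,   0.64492833,
        -1.42686658,  -0.06554496]), 'eef_pos': array([0.43487074, 0.26590964, 0.01232353]), 'tool_rot': array([-0.29413393,  2.6835681 ,  0.0665633 ]), 'wrist_force': array([ -6.32855959, -15.87485785,  31.16194492]), 'wrist_torque': array([-1.86359831, -0.78542902, -1.02670931]), 'finger_force': 30.361079920548946, 'opening': 0.013798585247729216}
```

Run:
```python
from h import *
d=load('wrist','w3'); s=load('scene','s3'); t=load('top','t3')
B=cv2.resize(s['frame'][140:280,320:500],None,fx=4,fy=4,interpolation=cv2.INTER_CUBIC)
W=cv2.resize(d['frame'],(800,500))[100:400]
C=np.hstack([B[:300*1,:0],W])
cv2.imwrite('pics/c3.png',d['frame'][60:400]); cv2.imwrite('pics/c3b.png',B)
```

```text
(no output)
```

View pics/c3.png

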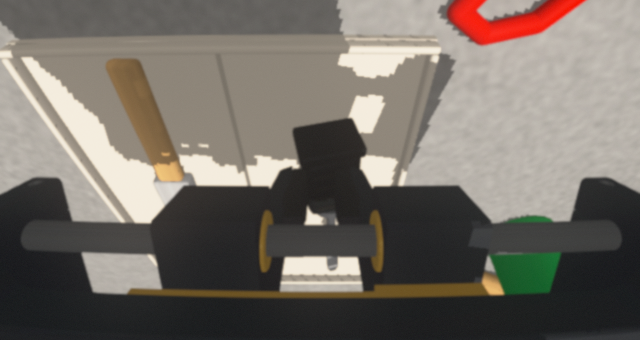

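View pics/c3b.png

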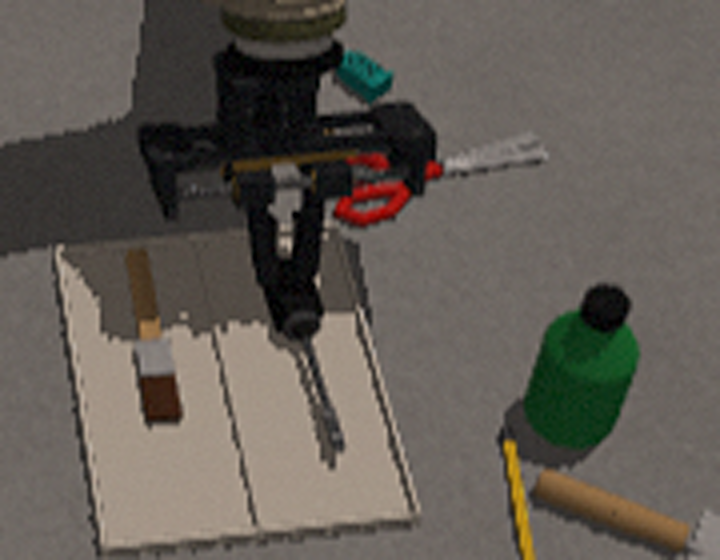

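Run:
```python
from h import *
s=read_state(); d=old('w3'); S=old('s3')
w=np.radians(12.6); dx=np.array([np.cos(w),np.sin(w),0]); ey=np.array([-dx[1],dx[0],0])
print('tip now',atz(S,[[403,253.5]],.017).round(4), 'tip before',(np.array([.4317,.2665,.017])+.127*dx+0*ey).round(4))
F=lambda X:np.c_[X@dx,X@ey-s['eef_pos']@ey,X[:,2]].round(4)
print('tcp a',s['eef_pos']@dx)
P=cloud(d)
for u,v in [(300,190),(325,190),(355,182),(310,210),(325,210),(345,210),(315,230),(330,230),(350,225),(320,250),(330,262),(332,275),(332,322)]: print(u,v,F(P[v,u][None]))
```

```text
tip now [[0.5574 0.2971 0.017 ]] tip before [0.5556 0.2942 0.017 ]
tcp a 0.482431352374931
300 190 [[ 0.4524 -0.011   0.014 ]]
325 190 [[0.4524 0.0021 0.0141]]
355 182 [[0.4559 0.0188 0.0035]]
310 210 [[ 0.4531 -0.0054  0.0279]]
325 210 [[0.4525 0.0019 0.0285]]
345 210 [[0.4511 0.0115 0.0299]]
315 230 [[ 0.4607 -0.003   0.0341]]
330 230 [[0.4636 0.0045 0.0317]]
350 225 [[0.4615 0.0145 0.0302]]
320 250 [[ 0.477  -0.0006  0.0339]]
330 262 [[0.4904 0.0049 0.0321]]
332 275 [[0.5035 0.0064 0.032 ]]
332 322 [[0.591  0.0087 0.0198]]
```

>>> arm_command:
  moves: "0 0 0 0 0 0 0.35;0 0 0 0 0 0 0.52;0 0 0 0 0 0 0.52;0 0 0 0 0 0 0.52;0 0 0 0 0 0 0.52"

```text
time: 2.98
eef_pos: [0.435, 0.2673, 0.0122]
tool_rot: [-0.295, 2.682, 0.069]
wrist_force: [-3.4, 2.6, 13.7]
opening: 0.044
finger_force: 6.3
```

Run:
```python
from h import *
s=read_state(); print(s['eef_pos'],s['tool_rot'],s['wrist_force'],s['opening'],s['joint_positions'])
d=load('wrist','w4'); S=load('scene','s4')
w=np.radians(12.6); dx=np.array([np.cos(w),np.sin(w),0]); ey=np.array([-dx[1],dx[0],0])
B=cv2.resize(S['frame'][170:270,360:460],None,fx=4,fy=4,interpolation=cv2.INTER_CUBIC)
W=cv2.resize(d['frame'][120:370,200:450],(400,400))
# overlay: TCP and finger tip points
Rt=R.from_rotvec(s['tool_rot']).as_matrix()
for q in ([0,0,0],[0,.023,0],[0,-.023,0]):
    p=s['eef_pos']+Rt@np.array(q); u=((proj(S,p)[0]-[360,170])*4).astype(int); cv2.circle(B,tuple(map(int,u)),3,(0,0,255),-1)
    u=((proj(d,p)[0]-[200,120])*1.6).astype(int); cv2.circle(W,tuple(map(int,u)),3,(0,0,255),-1)
cv2.imwrite('pics/c4.png',np.clip(np.hstack([B,W]).astype(float)*2,0,255).astype(np.uint8))
```

```text
[0.43500487 0.26731347 0.01217648] [-0.29487053  2.68199357  0.0694188 ] [-3.35374818  2.55859524 13.71624086] 0.043997425145612515 [ 0.3484057   0.49537083  2.00462302 -0.26562485  0.2062021  -1.19324554]
```

View pics/c4.png

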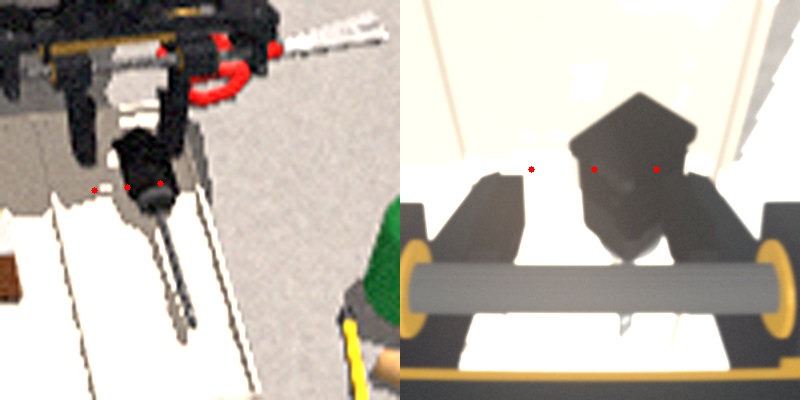

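Run:
```python
from h import *
s=read_state(); S=old('s4'); P=cloud(S); R0=R.from_rotvec(s['tool_rot'])
for u,v in [(380,200),(380,204),(381,207),(381,209),(381,210),(402,200),(402,204),(402,207),(393,205),(396,212),(398,218),(393,208)]:
    print(u,v,P[v,u].round(4),'tool',R0.inv().apply(P[v,u]-s['eef_pos']).round(4))
d=old('w4');P=cloud(d)
print('wrist: profile of dip')
w=np.radians(12.6); dx=np.array([np.cos(w),np.sin(w),0]); ey=np.array([-dx[1],dx[0],0])
a=P@dx;b=P@ey-s['eef_pos']@ey
for lo in range(-20,34,3):
    q=(a>.455)&(a<.475)&(b>=lo/1e3)&(b<(lo+3)/1e3)&(P[...,2]<.06); print(lo,q.sum(),(np.percentile(P[q][:,2],[10,50,90])*1e3).round(1))
```

```text
380 200 [0.426  0.2304 0.0685] tool [-0.0092 -0.0341 -0.0584]
380 204 [0.4321 0.2312 0.0592] tool [-0.0107 -0.0346 -0.0474]
381 207 [0.436  0.2345 0.0516] tool [-0.0115 -0.0322 -0.0386]
381 209 [0.4388 0.235  0.0466] tool [-0.0119 -0.0324 -0.0328]
381 210 [0.4406 0.2352 0.0445] tool [-0.0126 -0.0326 -0.0302]
402 200 [0.4145 0.2895 0.0614] tool [-0.0075  0.0261 -0.0512]
402 204 [0.4251 0.2899 0.0573] tool [-0.0152  0.0242 -0.043 ]
402 207 [0.4236 0.2914 0.0431] tool [-0.008   0.026  -0.0306]
393 205 [0.4114 0.2678 0.0345] tool [ 0.011   0.0056 -0.0303]
396 212 [0.4392 0.2758 0.0389] tool [-0.0169  0.0074 -0.0218]
398 218 [0.4578 0.2816 0.0369] tool [-0.0335  0.0089 -0.0116]
393 208 [0.4251 0.2677 0.038 ] tool [-0.0025  0.0025 -0.0277]
wrist: profile of dip
-20 133 [2.7 3.3 3.8]
-17 137 [2.7 3.4 3.9]
-14 133 [2.9 3.4 3.9]
-11 140 [2.6 3.3 3.9]
-8 164 [ 2.7  3.6 28.5]
-5 207 [ 2.9 26.8 30.4]
-2 219 [ 2.9 30.3 33.5]
1 187 [ 3.1 34.1 37.5]
4 180 [ 3.2 37.3 40.5]
7 157 [ 3.5 40.4 43.3]
10 141 [40.4 41.2 42.6]
13 135 [38.3 39.5 40.5]
16 140 [35.  36.5 37.7]
19 360 [32.7 39.3 50.7]
22 403 [29.4 48.4 57.4]
25 244 [ 3.3 31.7 46.8]
28 267 [ 3.1 32.4 46.3]
31 170 [ 2.9 32.6 44. ]
```

Run:
```python
from h import *
s=read_state(); R0=R.from_rotvec(s['tool_rot'])
d=old('w4');P=cloud(d); T=R0.inv().apply((P-s['eef_pos']).reshape(-1,3)).reshape(P.shape)
for v in range(226,300,8): print(v,[tuple((T[v,u]*1e3).round().astype(int).tolist()) for u in (250,258,264,268,272,276)])
# all points well inside finger zone at tool y<-.02, |x|<.02, z>-.09
q=(T[...,1]<-.02)&(T[...,1]>-.045)&(np.abs(T[...,0])<.015)&(T[...,2]>-.1)&(P[...,2]>.012)
print(np.percentile(T[q],[0,5,50,95,100],axis=0).round(4),q.sum())
S=old('s4');P=cloud(S); T=R0.inv().apply((P-s['eef_pos']).reshape(-1,3)).reshape(P.shape)
for v in range(204,222,2): print(v,[tuple((T[v,u]*1e3).round().astype(int).tolist()) for u in (376,379,381,383,386)])
```

```text
226 [(-5, -45, 12), (-6, -40, 13), (-5, -36, 12), (-6, -34, 13), (-5, -31, 12), (-5, -29, 12)]
234 [(10, -34, -34), (11, -30, -35), (9, -28, -30), (9, -26, -31), (72, 0, -170), (7, -23, -28)]
242 [(10, -32, -43), (9, -29, -40), (9, -26, -40), (9, -25, -40), (9, -23, -39), (3, -23, -28)]
250 [(10, -31, -49), (9, -28, -48), (9, -25, -48), (8, -24, -47), (7, -22, -44), (-1, -23, -29)]
258 [(9, -30, -55), (8, -27, -53), (8, -24, -54), (5, -24, -48), (3, -23, -44), (-3, -22, -34)]
266 [(9, -28, -61), (9, -25, -61), (6, -24, -57), (1, -24, -48), (-1, -22, -45), (-7, -22, -35)]
274 [(9, -27, -68), (9, -24, -67), (3, -24, -58), (-2, -24, -50), (-5, -23, -45), (-55, -34, 36)]
282 [(7, -27, -69), (6, -24, -69), (4, -22, -65), (-5, -24, -51), (-9, -23, -46), (-65, -35, 41)]
290 [(26, -18, -102), (26, -16, -103), (26, -15, -102), (26, -14, -103), (26, -13, -102), (26, -12, -102)]
298 [(25, -18, -105), (25, -16, -104), (26, -14, -105), (26, -13, -105), (25, -12, -105), (24, -12, -103)]
[[-0.0116 -0.0396 -0.1   ]
 [-0.0073 -0.0363 -0.096 ]
 [ 0.0086 -0.0298 -0.0626]
 [ 0.0108 -0.0226 -0.03  ]
 [ 0.0142 -0.0221 -0.0224]] 3562
204 [(56, -33, -18), (-15, -38, -49), (-10, -32, -47), (-8, -26, -45), (54, -5, -15)]
206 [(50, -35, -14), (-10, -37, -41), (-11, -32, -41), (-11, -27, -41), (47, -7, -12)]
208 [(39, -37, -13), (-10, -37, -36), (-17, -33, -38), (-7, -26, -33), (39, -8, -10)]
210 [(37, -37, -8), (-14, -38, -32), (-13, -33, -30), (-10, -27, -28), (30, -10, -8)]
212 [(29, -39, -5), (29, -30, -4), (-13, -33, -24), (28, -19, -4), (26, -11, -4)]
214 [(20, -41, -4), (23, -32, -1), (19, -27, -3), (17, -22, -3), (20, -12, -1)]
216 [(20, -41, 3), (16, -33, 1), (17, -27, 2), (16, -22, 3), (15, -13, 3)]
218 [(13, -42, 5), (13, -34, 6), (7, -29, 4), (11, -23, 6), (5, -16, 4)]
220 [(2, -44, 6), (4, -36, 8), (3, -30, 8), (2, -25, 8), (2, -16, 9)]
```

Run:
```python
from h import *
s0={'w0':([.24783349,.49068097,.21370262],[-7.28002548e-01,-3.05551832,1.865e-3]),'w1':([.38873283,.25706973,.11072783],[-.29277774,2.6894531,.06606432]),'w2':([.41253488,.26323734,.05731758],[-.296,2.687,.067]),'w3':([.43487074,.26590964,.01232353],[-.29413393,2.6835681,.0665633])}
for n,(p,r) in s0.items():
    d=old(n);R0=R.from_rotvec(r);P=cloud(d);T=R0.inv().apply((P-p).reshape(-1,3)).reshape(P.shape)
    for sg in(-1,1):
        q=(T[...,1]*sg>.005)&(T[...,1]*sg<.075)&(np.abs(T[...,0])<.012)&(T[...,2]>-.06)&(P[...,2]>.045)
        X=T[q]; print(n,sg,q.sum(),X[np.argsort(X[:,2])[-6:]].round(3).tolist() if len(X) else '')
    print(d['origin'],R0.inv().apply(np.array(d['origin'])-p).round(4),(R0.inv()*R.from_rotvec(d['rotation'])).as_rotvec().round(3))
```

```text
w0 -1 2102 [[0.008, -0.051, -0.023], [0.008, -0.048, -0.023], [0.008, -0.045, -0.023], [-0.007, -0.044, -0.023], [0.008, -0.046, -0.022], [0.008, -0.047, -0.022]]
w0 1 2094 [[0.008, 0.046, -0.023], [0.008, 0.047, -0.023], [-0.007, 0.045, -0.023], [0.008, 0.048, -0.023], [0.008, 0.045, -0.022], [0.008, 0.051, -0.022]]
[0.18411255 0.52330485 0.38341715] [ 0.0716  0.0002 -0.1697] [2.068 2.07  0.296]
w1 -1 2113 [[0.009, -0.048, -0.023], [-0.006, -0.044, -0.023], [0.009, -0.045, -0.023], [0.008, -0.046, -0.023], [0.008, -0.051, -0.023], [0.008, -0.046, -0.022]]
w1 1 2089 [[0.008, 0.049, -0.023], [-0.008, 0.044, -0.023], [0.008, 0.045, -0.022], [0.008, 0.048, -0.022], [0.008, 0.046, -0.022], [0.006, 0.045, -0.021]]
[0.25486034 0.22726641 0.23370583] [ 0.072  -0.0002 -0.1695] [2.069 2.069 0.297]
w2 -1 1724 [[-0.003, -0.025, -0.023], [0.009, -0.031, -0.023], [0.009, -0.029, -0.023], [0.008, -0.031, -0.023], [0.008, -0.027, -0.022], [0.008, -0.028, -0.022]]
w2 1 1751 [[0.009, 0.025, -0.023], [0.008, 0.033, -0.023], [0.009, 0.029, -0.023], [0.009, 0.027, -0.023], [0.009, 0.03, -0.023], [0.008, 0.031, -0.023]]
[0.27845466 0.23298459 0.17995221] [ 0.0721 -0.0003 -0.1695] [2.069 2.069 0.296]
w3 -1 843 [[-0.001, -0.007, -0.037], [-0.003, -0.007, -0.037], [-0.003, -0.007, -0.036], [-0.0, -0.007, -0.036], [-0.001, -0.007, -0.036], [-0.003, -0.007, -0.036]]
w3 1 866 [[-0.001, 0.006, -0.037], [-0.004, 0.007, -0.037], [-0.002, 0.007, -0.036], [-0.001, 0.007, -0.036], [-0.0, 0.007, -0.036], [-0.003, 0.007, -0.035]]
[0.30034393 0.23583448 0.13450444] [ 0.072  -0.0002 -0.1695] [2.069 2.069 0.296]
```

Run:
```python
from h import *
s=read_state(); d=old('w4'); P=cloud(d)
w=np.radians(12.6); dx=np.array([np.cos(w),np.sin(w),0]); ey=np.array([-dx[1],dx[0],0])
a=P@dx;b=P@ey-s['eef_pos']@ey; f=d['frame'].astype(int).sum(2)
q=(a>.44)&(a<.505)&(P[...,2]>.007)&(P[...,2]<.046)&(b>-.02)&(b<.021)
q[290:]=False
X=np.c_[a[q],b[q],P[q][:,2]]*1e3
print('a range',np.percentile(X[:,0],[0,2,50,98]))
r=cv2.minAreaRect(X[:,1:].astype(np.float32)); print(r)
for lo in range(444,504,6):
    k=(X[:,0]>=lo)&(X[:,0]<lo+6)
    if k.sum()<20: continue
    Y=X[k]; t=Y[np.argmax(Y[:,2])]; L=Y[Y[:,1]<t[1]-3]; Rr=Y[(Y[:,1]>t[1]+2)]
    g=lambda Z: (np.degrees(np.arctan(np.polyfit(Z[:,1],Z[:,2],1)[0])).round(1),Z[:,1].min().round(1),Z[:,1].max().round(1),Z[:,2].min().round(1)) if len(Z)>8 else None
    print(lo,k.sum(),'ridge',t[1:].round(1),'L',g(L),'R',g(Rr))
```

```text
a range [450.64763029 451.55462464 455.73498192 497.55818967]
((12.073033332824707, 24.755722045898438), (26.9652099609375, 33.70280075073242), 46.089111328125)
450 2278 ridge [ 9.1 44.9] L (np.float64(8.0), np.float64(-8.2), np.float64(6.1), np.float64(12.6)) R (np.float64(-26.4), np.float64(11.1), np.float64(21.0), np.float64(7.0))
456 252 ridge [ 8.3 44.3] L (np.float64(44.8), np.float64(-8.3), np.float64(5.3), np.float64(25.6)) R (np.float64(-44.7), np.float64(10.6), np.float64(21.0), np.float64(31.7))
462 416 ridge [10.7 41.9] L (np.float64(46.1), np.float64(-5.6), np.float64(7.5), np.float64(24.9)) R (np.float64(-42.4), np.float64(12.8), np.float64(21.0), np.float64(33.1))
468 346 ridge [11.  41.8] L (np.float64(46.2), np.float64(-5.6), np.float64(7.7), np.float64(24.5)) R (np.float64(-43.8), np.float64(13.0), np.float64(21.0), np.float64(33.0))
474 314 ridge [11.2 41.8] L (np.float64(46.3), np.float64(-5.3), np.float64(7.9), np.float64(24.7)) R (np.float64(-43.4), np.float64(13.3), np.float64(21.0), np.float64(33.1))
480 325 ridge [11.7 41.3] L (np.float64(45.7), np.float64(-5.3), np.float64(8.7), np.float64(23.8)) R (np.float64(-44.2), np.float64(13.7), np.float64(20.9), np.float64(33.2))
486 258 ridge [12.9 41.4] L (np.float64(45.4), np.float64(-4.9), np.float64(9.9), np.float64(24.3)) R (np.float64(-46.3), np.float64(14.9), np.float64(20.8), np.float64(33.6))
492 239 ridge [11.6 41.1] L (np.float64(46.4), np.float64(-5.0), np.float64(8.6), np.float64(23.8)) R (np.float64(-41.3), np.float64(13.6), np.float64(20.8), np.float64(33.2))
498 58 ridge [11.9 40. ] L (np.float64(45.0), np.float64(-4.5), np.float64(7.0), np.float64(24.7)) R (np.float64(-43.9), np.float64(14.2), np.float64(20.8), np.float64(32.0))
```

The reported TCP turns out to lie about 22.5 mm beyond the real fingertips, in both cameras' depth and at every opening. So the fingers caught only the grip's top edge and rolled it about 45° towards +y. It's still on the stable side of its balance point. I'll lift a little and nudge it back towards -y so it falls flat.

>>> arm_command:
  moves: "-0.0063 0 -0.0136 0 0 0 0.52;-0.0063 0 -0.0136 0 0 0 0.52;-0.0063 -0.01 -0.0136 0 0 0 0.52;-0.0063 -0.02 -0.0136 0 0 0 0.52;-0.0063 -0.03 -0.0136 0 0 0 0.52;-0.0063 -0.03 -0.0136 0 0 0 0.52;-0.0063 -0.03 -0.0136 0 0 0 0.52"

```text
time: 3.67
eef_pos: [0.4363, 0.2542, 0.0153]
tool_rot: [-0.295, 2.689, 0.066]
wrist_force: [0.3, 0.6, -0.2]
opening: 0.046
finger_force: 0.0
```

```bash
cat >> h.py <<'E'
W=np.radians(12.6); DX=np.array([np.cos(W),np.sin(W),0]); EY=np.array([-DX[1],DX[0],0])
def section(d,lo=.455,hi=.475,ref=None):
    s=read_state(); P=cloud(d); a=P@DX; b=P@EY
    for x in np.arange(.130,.205,.004):
        q=(a>lo)&(a<hi)&(b>=x)&(b<x+.004)&(P[...,2]<.06); print(round(x,3),q.sum(),(np.percentile(P[q][:,2],[10,50,90])*1e3).round(1) if q.sum() else '',end=' | ')
    print()
E
python3 - <<'E'
from h import *
s=read_state(); print(s['time'],s['eef_pos'],s['eef_pos']@EY,s['wrist_force'],s['joint_positions'])
section(load('wrist','w5'))
E
```

```text
3.6667 [0.43630039 0.25419715 0.01529516] 0.1528992802666474 [ 0.32277697  0.61518936 -0.2112886 ] [ 0.31559384  0.48171328  2.01398769 -0.19497491  0.21359776 -1.29186992]
0.13 212 [ 2.8  3.4 49.2] | 0.134 173 [2.7 3.2 3.9] | 0.138 175 [2.7 3.3 3.8] | 0.142 148 [2.7 3.3 4. ] | 0.146 84 [25.9 27.8 29.4] | 0.15 203 [28.1 28.9 29.8] | 0.154 203 [28.4 29.3 29.9] | 0.158 200 [28.3 29.3 30. ] | 0.162 195 [28.5 29.3 29.9] | 0.166 203 [28.4 29.2 30. ] | 0.17 204 [28.4 29.2 30. ] | 0.174 614 [28.6 45.4 57.5] | 0.178 177 [28.5 40.5 48.6] | 0.182 278 [ 3.  33.6 46. ] | 0.186 251 [ 2.8  3.5 43.8] | 0.19 173 [2.6 3.3 4. ] | 0.194 177 [2.8 3.3 4. ] | 0.198 170 [2.7 3.3 3.8] | 0.202 172 [2.6 3.2 3.9] |
```

```bash
sed -i 's/^A=np.radians(25)/A=np.radians(12)\nTIP=.0225/' h.py
python3 - <<'E'
from h import *
d=old('w5'); P=cloud(d); a=P@DX; b=P@EY
q=(b>.152)&(b<.172)&(P[...,2]>.024)&(P[...,2]<.034)&(a<.51); print('grip a',np.percentile(a[q],[1,50,99]))
q=(b>.150)&(b<.18)&(P[...,2]>.010)&(P[...,2]<.024)&(a>.512)&(a<.60);c=np.polyfit(a[q],b[q],1); print('rod',q.sum(),np.percentile(a[q],[1,99]),'yaw off',np.degrees(c[0]),'b at .48',np.polyval(c,.48))
Rt=gR(DX,np.array([0,0,1.])); z=Rt.as_matrix()[:,2]
c=.480*DX+.163*EY; c[2]=.0165; plan(c+z*(.010/np.cos(A)-.075+TIP),Rt)
E
```

```text
grip a [0.45162346 0.47121287 0.50630153]
rod 169 [0.52275292 0.5993798 ] yaw off 1.5304628141276857 b at .48 0.16344829892537605
row [-0.0223  0.0248 -0.107 ] [-0.0001  0.0728 -0.0004] rows>= 1.8
```

>>> arm_command:
  moves: "-0.012 0 -0.06 0 0.02 0 0.52;-0.022 0.025 -0.107 0 0.073 -0.0085 0.52;-0.022 0.025 -0.107 0 0.073 -0.0085 0.52;-0.022 0.025 -0.107 0 0.073 -0.0085 0.52;-0.022 0.025 -0.107 0 0.073 -0.0085 0.52;-0.022 0.025 -0.107 0 0.073 -0.0085 0.52"

```text
time: 4.22
eef_pos: [0.4233, 0.2617, 0.0569]
tool_rot: [-0.358, 2.911, 0.025]
wrist_force: [-0.0, -0.1, 0.5]
opening: 0.0456
finger_force: 0.0
```

```bash
sed -i 's/^W=np.radians(12.6)/W=np.radians(14.1)/' h.py
python3 - <<'E'
from h import *
d=load('wrist','w6'); s=read_state(); print(s['eef_pos'],s['joint_positions'].round(3)); P=cloud(d); c0=np.array([.4337,.2640,0]); a=(P-c0)@DX; b=(P-c0)@EY
q=(abs(b)<.025)&(P[...,2]>.026)&(P[...,2]<.033)&(a<.03)&(a>-.04); X=P[q]; print('grip a',np.percentile(a[q],[1,50,99]),'b',np.percentile(b[q],[1,50,99]),X[:,2].mean())
q=(abs(b)<.01)&(P[...,2]>.012)&(P[...,2]<.024)&(a>.035)&(a<.14);c=np.polyfit(a[q],b[q],1); print('rod',q.sum(),np.percentile(a[q],[1,99]),'yaw off',np.degrees(c[0]),'b at0',c[1])
Rt=gR(DX,np.array([0,0,1.])); z=Rt.as_matrix()[:,2]
T=R.from_rotvec(s['tool_rot']).inv().apply((P-s['eef_pos']).reshape(-1,3)); k=(abs(T[:,0])<.012)&(abs(T[:,1])<.045)&(abs(T[:,1])>.02)&(T[:,2]>-.05)&(T[:,2]<-.01); print('tips',np.sort(T[k][:,2])[-20:].round(4)[::5])
g=c0.copy(); g[2]=.0165; plan(g+z*(.010/np.cos(A)+TIP),Rt)
E
```

```text
[0.42310529 0.26160419 0.05678216] [ 0.33   0.412  1.82  -0.041  0.703 -1.457]
grip a [-0.02868386 -0.00667081  0.02513628] b [-0.01418432  0.0005605   0.01542466] 0.02897367838219053
rod 327 [0.03527115 0.12412081] yaw off -0.1504124607887843 b at0 0.0005734349006234706
tips [-0.0238 -0.0235 -0.0232 -0.023 ]
row [-0.0059  0.001   0.1859] [-0.0028 -0.0004 -0.0001] rows>= 1.8
```

>>> arm_command:
  moves: "-0.006 0.0025 0.07 -0.003 0 0 0.52;-0.006 0.0025 0.14 -0.003 0 0 0.52;-0.006 0.0025 0.18 -0.003 0 0 0.52;-0.006 0.0025 0.18 -0.003 0 0 0.52;-0.006 0.0025 0.18 -0.003 0 0 0.52"

```text
time: 4.68
eef_pos: [0.4399, 0.2663, -0.0129]
tool_rot: [-0.36, 2.914, 0.038]
wrist_force: [-0.0, 1.1, 0.8]
opening: 0.0461
finger_force: 0.0
```

Run:
```python
from h import *
s=read_state(); d=load('wrist','w7'); print(s['joint_positions'].round(3)); z=R.from_rotvec(s['tool_rot']).as_matrix()[:,2]; t=s['eef_pos']-TIP*z; print('tip',t,(t-np.array([.4337,.264,0]))@DX,(t-np.array([.4337,.264,0]))@EY)
P=cloud(d); c0=np.array([.4337,.2640,0]); a=(P-c0)@DX; b=(P-c0)@EY
q=(abs(b)<.025)&(P[...,2]>.026)&(P[...,2]<.033)&(a<.0)&(a>-.04); print('grip a',np.percentile(a[q],[1,99]),'b',np.percentile(b[q],[1,50,99]))
```

```text
[ 0.322  0.561  1.843 -0.029  0.531 -1.471]
tip [0.43540261 0.26512447 0.00914536] 0.0019252476951950252 0.0006758122332045468
grip a [-0.02889889 -0.00038456] b [-0.0232759   0.00087589  0.02397474]
```

No contact, and the tips are at 9 mm straddling the grip centre. Closing.

>>> arm_command:
  moves: "0 0 0 0 0 0 0.3;0 0 0 0 0 0 0;0 0 0 0 0 0 0;0 0 0 0 0 0 0;0 0 0 0 0 0 0;0 0 0 0 0 0 0"

```text
time: 5.23
eef_pos: [0.4411, 0.2668, -0.0111]
tool_rot: [-0.36, 2.91, 0.04]
wrist_force: [-2.5, -0.4, 7.7]
opening: 0.0297
finger_force: 30.0
```

>>> arm_command:
  moves: "-0.01 0 -0.05 0 0 0 0;-0.025 0 -0.12 0 0 0 0;-0.045 0 -0.2 0 0 0 0;-0.062 0 -0.293 0 0 0 0;-0.062 0 -0.293 0 0 0 0;-0.062 0 -0.293 0 0 0 0;-0.062 0 -0.293 0 0 0 0"

```text
time: 5.82
eef_pos: [0.4403, 0.2664, 0.1073]
tool_rot: [-0.36, 2.912, 0.039]
wrist_force: [-0.3, 0.4, -1.2]
opening: 0.03
finger_force: 30.0
```

Run:
```python
from h import *
s=read_state(); print(s['eef_pos'],s['joint_positions'].round(3),s['wrist_torque'].round(3))
d=load('wrist','w8'); S=load('scene','s8'); T=load('top','t8')
R0=R.from_rotvec(s['tool_rot']); t=lambda d:R0.inv().apply((cloud(d)-s['eef_pos']).reshape(-1,3)).reshape(400,640,3)
for n,D in(('w',d),('s',S),('t',T)):
    X=t(D); q=(abs(X[...,1])<.012)&(X[...,0]<-.032)&(X[...,0]>-.16)&(X[...,2]>-.10)&(X[...,2]<.03); Y=X[q]*1e3
    print(n,q.sum())
    for lo in range(-150,-30,15):
        k=(Y[:,0]>=lo)&(Y[:,0]<lo+15)
        if k.sum()>3: print(lo,k.sum(),np.median(Y[k],0).round(1),np.percentile(Y[k][:,1],[5,95]).round(1))
# camera accuracy: scene vs top on neck
q=lambda D:cloud(D)
B=cv2.resize(S['frame'][150:290,350:490],None,fx=4,fy=4,interpolation=cv2.INTER_CUBIC); cv2.imwrite('pics/c8.png',B)
```

```text
[0.44031759 0.26637557 0.10730962] [ 0.322  0.354  1.714 -0.019  0.865 -1.484] [ 0.024  0.123 -0.005]
w 338
-90 40 [-77.2  -0.5 -13.9] [-3.4  2.3]
-75 164 [-67.5  -0.8 -16. ] [-3.3  2.2]
-60 134 [-53.8  -0.2 -18.8] [-3.1  2.1]
s 94
-120 18 [-112.2   -2.6   -4.6] [-5.8  1.8]
-105 20 [-98.2  -1.5  -7.5] [-6.1  1.9]
-90 14 [-85.   -2.2 -12.3] [-5.  2.]
-75 14 [-68.   -1.7 -15.6] [-3.7  0.9]
-60 12 [-53.5  -3.2 -18.8] [-4.8  0. ]
-45 13 [-37.4  -1.7 -22.7] [-3.9  1. ]
t 62
-120 19 [-113.1    1.6   -4. ] [-2.3  5.5]
-105 20 [-97.9   1.2  -6.3] [-2.6  5.8]
-90 13 [-83.3   1.4 -10.3] [-0.5  3.9]
-75 7 [-70.    0.2 -14.4] [-0.9  2.9]
```

Run:
```python
from h import *
for n in('t8','s8'):
    d=old(n); P=cloud(d).reshape(-1,3)
    q=(P[:,2]>.012)&(P[:,2]<.03)&(P[:,0]>.35)&(P[:,0]<.80)&(P[:,1]<-.12)&(P[:,1]>-.50); X=P[q]
    # keep base: largest cluster
    g=np.zeros((500,500),np.uint8); ij=((X[:,:2]-[.35,-.6])*1000).astype(int); g[ij[:,0],ij[:,1]]=1
    g=cv2.morphologyEx(g,cv2.MORPH_CLOSE,np.ones((15,15))); g=cv2.morphologyEx(g,cv2.MORPH_OPEN,np.ones((9,9)))
    nn,l,st,c=cv2.connectedComponentsWithStats(g); k=1+np.argmax(st[1:,4]); Y=X[l[ij[:,0],ij[:,1]]==k]
    print(n,len(Y),np.median(Y[:,2]),cv2.minAreaRect((Y[:,:2]*1000).astype(np.float32)))
    # upper: neck points
    q=(P[:,2]>.06)&(P[:,2]<.15)&(P[:,1]>-.19)&(P[:,1]<-.12)&(P[:,0]>.53)&(P[:,0]<.61); N=P[q]; print('neck',len(N),N.mean(0),N[np.argmax(N[:,1])],N[np.argmax(N[:,2])])
    # rim: points with largest n-coordinate
    for yaw in(75,):
        h=np.array([np.cos(np.radians(yaw)),np.sin(np.radians(yaw)),0]); nv=(h+[0,0,1])/2**.5; u=np.cross(h,[0,0,1.]); e=N@nv; print('n coord pct',np.percentile(e,[50,80,90,97]))
        top=N[e>np.percentile(e,97)-.006]; print(len(top),top.mean(0),'lateral',np.percentile(top@u,[2,98]),'mouth',.0)
d=old('s8'); print(proj(d,[[.5768,-.1394,.135]]))
```

```text
t8 1560 0.021036000890665596 ((472.3028869628906, -288.31988525390625), (299.2281494140625, 97.6392822265625), 63.330204010009766)
neck 251 [ 0.56433457 -0.16262099  0.1113668 ] [ 0.56962321 -0.12883594  0.12677124] [ 0.5696232  -0.1444109   0.14287691]
n coord pct [0.07171098 0.10031971 0.10510277 0.10675186]
50 [ 0.57679973 -0.13841281  0.13264207] lateral [0.5802547  0.60619117] mouth 0.0
s8 1239 0.02278869710429421 ((546.4071044921875, -259.81756591796875), (179.1774444580078, 168.38075256347656), 75.21172332763672)
neck 271 [ 0.57018695 -0.1646632   0.11254139] [ 0.58104908 -0.13232799  0.12709255] [ 0.59142069 -0.14590062  0.14643019]
n coord pct [0.0745775  0.10090196 0.10437424 0.1058154 ]
58 [ 0.57765757 -0.14219373  0.13473261] lateral [0.58121851 0.60756535] mouth 0.0
[[227.00167444 218.40504628]]
```

```bash
cat >> h.py <<'E'
from scipy.spatial.transform import Slerp
M=np.array([.577,-.140,.1345]); H=np.array([np.cos(np.radians(75)),np.sin(np.radians(75)),0]); UP=np.array([0,0,1.]); NV=(H+UP)/2**.5
TIPT=np.array([-.1218,-.0005,-.0018])  # tip in tool frame
RI=gR(-NV,(UP-H)/2**.5)
def tool_for_tip(p,Rt=RI): return np.array(p)-Rt.apply(TIPT)
E
python3 - <<'E'
from h import *
s=read_state(); R0=R.from_rotvec(s['tool_rot']); p=tool_for_tip(M+.05*NV); print('eef pre',p, 'wrist-ish 200 back',p-.25*RI.as_matrix()[:,2])
mid=np.array([.47,.12,.26]); Rm=Slerp([0,1],R.concatenate([R0,RI]))(.5); print(np.degrees((R0.inv()*RI).magnitude()))
plan(mid,Rm,s); print('tip at mid',mid+Rm.apply(TIPT))
E
```

```text
eef pre [ 0.61332572 -0.00636243  0.23468277] wrist-ish 200 back [ 0.57808498 -0.13788266  0.44435041]
124.10996089522104
row [-0.0622 -0.3726 -0.3795] [-0.0617  0.0753  0.3307] rows>= 8.7
tip at mid [0.55716291 0.03734249 0.23977392]
```

>>> arm_command:
  moves: "-0.062 -0.373 -0.38 -0.062 0.075 0.331 0;-0.062 -0.373 -0.38 -0.062 0.075 0.331 0;-0.062 -0.373 -0.38 -0.062 0.075 0.331 0;-0.062 -0.373 -0.38 -0.062 0.075 0.331 0;-0.062 -0.373 -0.38 -0.062 0.075 0.331 0;-0.062 -0.373 -0.38 -0.062 0.075 0.331 0;-0.062 -0.373 -0.38 -0.062 0.075 0.331 0;-0.062 -0.373 -0.38 -0.062 0.075 0.331 0;-0.062 -0.373 -0.38 -0.062 0.075 0.331 0;-0.062 -0.373 -0.38 -0.062 0.075 0.331 0"

```text
time: 6.8
eef_pos: [0.4703, 0.1192, 0.2602]
tool_rot: [-1.148, -2.802, -0.43]
wrist_force: [-0.4, -0.2, -0.6]
opening: 0.0295
finger_force: 30.0
```

Run:
```python
from h import *
s=read_state(); print(s['time'],s['joint_positions'].round(3),s['opening']); plan(tool_for_tip(M+.05*NV),RI,s)
```

```text
6.8 [-0.169  0.203  1.455  0.294  1.507 -0.985] 0.029511170649480827
row [-0.4793  0.022  -0.019 ] [-0.0609  0.0747  0.3292] rows>= 8.6
```

>>> arm_command:
  moves: "-0.479 0.022 -0.019 -0.061 0.075 0.329 0;-0.479 0.022 -0.019 -0.061 0.075 0.329 0;-0.479 0.022 -0.019 -0.061 0.075 0.329 0;-0.479 0.022 -0.019 -0.061 0.075 0.329 0;-0.479 0.022 -0.019 -0.061 0.075 0.329 0;-0.479 0.022 -0.019 -0.061 0.075 0.329 0;-0.479 0.022 -0.019 -0.061 0.075 0.329 0;-0.479 0.022 -0.019 -0.061 0.075 0.329 0;-0.479 0.022 -0.019 -0.061 0.075 0.329 0;-0.479 0.022 -0.019 -0.061 0.075 0.329 0"

```text
time: 7.63
eef_pos: [0.6134, -0.0052, 0.2354]
tool_rot: [-2.154, -1.66, -0.641]
wrist_force: [-0.6, 0.0, -1.2]
opening: 0.0298
finger_force: 30.0
```

Run:
```python
from h import *
s=read_state(); print(s['time'],s['joint_positions'].round(3),s['opening']); plan(tool_for_tip(M+.05*NV),RI,s)
R0=R.from_rotvec(s['tool_rot']); tip=s['eef_pos']+R0.apply(TIPT); col=tip+R0.apply([.978*.1,0,-.208*.1])
out=[]
for n,x0,y0,w,k in(('scene',205,175,50,8),('top',380,135,50,8),('wrist',220,160,200,2)):
    d=load(n,n[0]+'9'); f=np.clip(d['frame'].astype(float)*1.6,0,255).astype(np.uint8); print(n,'tip',proj(d,tip).round(1),'mouth',proj(d,M).round(1))
    out.append(cv2.resize(f[y0:y0+w,x0:x0+w],(400,400),interpolation=cv2.INTER_CUBIC))
d=old('w9'); out[2]=cv2.resize(d['frame'][150:390,160:480],(800,600))[:, :]
cv2.imwrite('pics/c9.png',np.hstack(out[:2])); cv2.imwrite('pics/c9w.png',np.clip(out[2].astype(float)*1.5,0,255).astype(np.uint8))
```

```text
7.6333 [-0.454  0.475  1.21   0.565  1.58  -0.227] 0.029839240287771514
row [-0.0035  0.0006 -0.0001] [-0.0002 -0.0003  0.0013] rows>= 0.0
scene tip [[237.7 213.4]] mouth [[226.8 218.6]]
top tip [[390.5 150.8]] mouth [[401.5 158.4]]
wrist tip [[318.  385.2]] mouth [[317.4 420.9]]
```

View pics/c9.png

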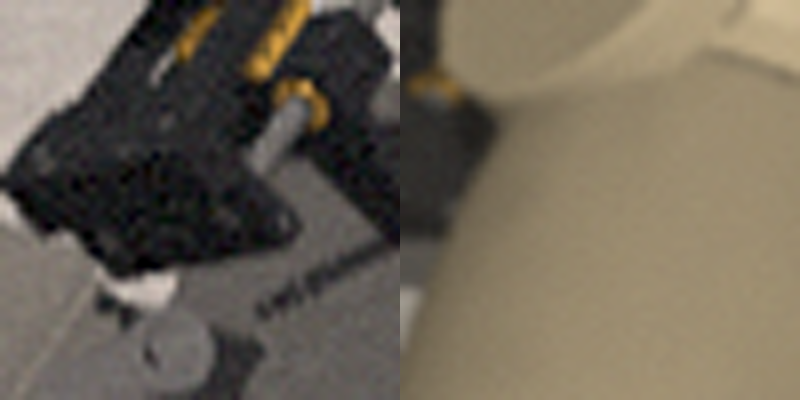

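Run:
```python
from h import *
s=read_state(); R0=R.from_rotvec(s['tool_rot']); print('tool y world',R0.as_matrix()[:,1].round(3))
fr=[old('s9')]+[grab_frame('scene') for _ in range(3)]
ax=np.array([-np.cos(A),0,np.sin(A)])
def tf(d): return R0.inv().apply((cloud(d)-s['eef_pos']).reshape(-1,3))
X=np.concatenate([tf(d) for d in fr]); rel=X-TIPT; al=rel@ax; pe=rel-al[:,None]*ax; zz=pe@np.cross(ax,[0,1,0])
q=(abs(al+.04)<.045)&(np.linalg.norm(pe,axis=1)<.012)
for lo in np.arange(-.085,.005,.01):
    k=q&(al>=lo)&(al<lo+.01); print('rod',round(lo,3),k.sum(),(np.median(X[k][:,1])*1e3).round(2),(np.median(zz[k])*1e3).round(2),(np.percentile(pe[k][:,1],[5,95])*1e3).round(1))
# mouth rim: al in .03..0.06
q=(al>.035)&(al<.075)&(np.linalg.norm(pe,axis=1)<.022)
for lo in np.arange(.035,.075,.004):
    k=q&(al>=lo)&(al<lo+.004)
    if k.sum()>3: print('mouth',round(lo,3),k.sum(),'y',(np.percentile(pe[k][:,1],[3,97])*1e3).round(1),'z',(np.percentile(zz[k],[3,97])*1e3).round(1))
w=old('w9'); X=tf(w); rel=X-TIPT; al=rel@ax; pe=rel-al[:,None]*ax
for lo in np.arange(-.09,.005,.015):
    k=(al>=lo)&(al<lo+.015)&(np.linalg.norm(pe,axis=1)<.008)
    if k.sum()>3: print('wrist rod',round(lo,3),k.sum(),(np.percentile(pe[k][:,1],[5,50,95])*1e3).round(1))
```

```text
tool y world [ 0.968 -0.251  0.005]
rod -0.085 3 4.96 0.64 [4.9 6.3]
rod -0.075 31 3.7 2.47 [1.8 5.7]
rod -0.065 27 4.03 1.94 [2.5 6.3]
rod -0.055 29 4.54 2.07 [2.2 6.6]
rod -0.045 28 4.16 2.62 [2.  6.5]
rod -0.035 31 4.79 2.07 [0.4 8.3]
rod -0.025 30 5.1 2.31 [-2.5  7.7]
rod -0.015 30 4.71 3.06 [-0.6  7.6]
rod -0.005 4 1.79 2.77 [1.4 4.9]
mouth 0.047 22 y [-11.2  12.3] z [-8.6 14.3]
mouth 0.051 145 y [-13.4  11.6] z [-11.2  14.2]
mouth 0.055 89 y [-13.5  11.4] z [-9.9 13.2]
mouth 0.059 47 y [-12.3  11.5] z [-8.6 11.7]
mouth 0.063 62 y [-11.   10.1] z [-8.1 12.7]
mouth 0.067 49 y [-10.8   9.8] z [-6.5 12.1]
mouth 0.071 46 y [-10.    9.9] z [-5.8 11.7]
wrist rod -0.09 12 [-0.9  0.8  2.5]
wrist rod -0.075 157 [-1.8  0.5  3.5]
wrist rod -0.06 157 [-2.   1.1  3.6]
wrist rod -0.045 13 [-2.  -0.1  3.6]
```

Run:
```python
from h import *
s=read_state(); w=old('w9'); R0=R.from_rotvec(s['tool_rot'])
co=R0.inv().apply(w['origin']-s['eef_pos']); cr=R0.inv()*R.from_rotvec(w['rotation'])
Rv=gR(-H,UP)
for off in([-.02,0,.06],[0,0,.06],[.03,0,.06],[.03,0,.09]):
    p=M-Rv.apply(off); d=dict(w,origin=p+Rv.apply(co),rotation=(Rv*cr).as_rotvec())
    print(off,p.round(3),proj(d,[M,M+.03*NV,p+Rv.apply(TIPT)]).round(0).tolist(), 'tip',(p+Rv.apply(TIPT)).round(3))
p=M-Rv.apply([.03,0,.07]); plan(p,Rv)
```

```text
[-0.02, 0, 0.06] [ 0.585 -0.109  0.189] [[320.0, 219.0], [320.0, 210.0], [319.0, 385.0]] tip [ 0.554 -0.224  0.216]
[0, 0, 0.06] [ 0.58  -0.128  0.193] [[320.0, 195.0], [320.0, 183.0], [319.0, 385.0]] tip [ 0.549 -0.243  0.22 ]
[0.03, 0, 0.06] [ 0.573 -0.156  0.199] [[320.0, 156.0], [320.0, 139.0], [319.0, 385.0]] tip [ 0.541 -0.271  0.227]
[0.03, 0, 0.09] [ 0.574 -0.15   0.229] [[320.0, 150.0], [320.0, 134.0], [319.0, 385.0]] tip [ 0.543 -0.265  0.256]
row [-0.3623 -0.0045 -0.1536] [ 0.0011 -0.2501  0.0025] rows>= 6.3
```

Run:
```python
from h import *
Rv=gR(-H,UP); plan(M-Rv.apply([.035,0,.085]),Rv)
```

```text
row [-0.3446 -0.0044 -0.189 ] [ 0.0011 -0.2501  0.0025] rows>= 6.3
```

>>> arm_command:
  moves: "0 0 -0.1 0 -0.03 0 0;0 0 -0.189 0 -0.07 0 0;0 0 -0.189 0 -0.11 0 0;-0.05 0 -0.189 0 -0.15 0 0;-0.13 -0.001 -0.189 0 -0.19 0.001 0;-0.22 -0.002 -0.189 0.001 -0.225 0.002 0;-0.3 -0.003 -0.189 0.001 -0.25 0.0025 0;-0.345 -0.0044 -0.189 0.001 -0.25 0.0025 0;-0.345 -0.0044 -0.189 0.001 -0.25 0.0025 0;-0.345 -0.0044 -0.189 0.001 -0.25 0.0025 0"

```text
time: 8.77
eef_pos: [0.5723, -0.1562, 0.2249]
tool_rot: [2.387, 1.827, -0.25]
wrist_force: [-0.8, 0.3, 0.1]
opening: 0.0295
finger_force: 30.0
```

Run:
```python
from h import *
s=read_state(); print(s['time'],s['eef_pos'],s['joint_positions'].round(3),s['wrist_force'].round(1))
d=load('wrist','w10'); m=proj(d,M)[0]; print('mouth px',m)
x,y=int(m[0])-50,max(0,int(m[1])-50); cv2.imwrite('pics/c10.png',np.clip(cv2.resize(d['frame'][y:y+100,x:x+100],(600,600),interpolation=cv2.INTER_CUBIC).astype(float)*1.3,0,255).astype(np.uint8)); print(x,y)
```

```text
8.7667 [ 0.57231771 -0.156168    0.22494876] [-0.37   0.46   1.154 -0.207  1.508 -0.095] [-0.8  0.3  0.1]
mouth px [320.5674239  146.03930311]
270 96
```

View pics/c10.png

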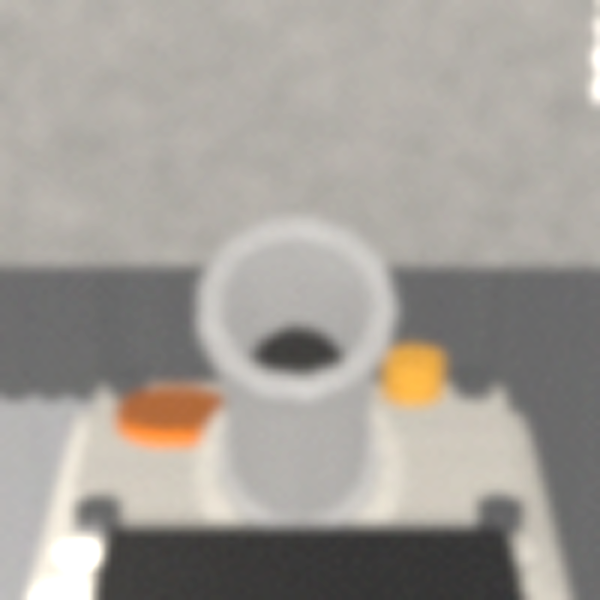

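The ring is centred at about px (319.1,146.7), predicted (320.6,146.0), so the mouth is about 1.3 mm off laterally and the tube is aligned with my yaw. Updating the mouth position from this view at its known height.

Run:
```python
from h import *
s=read_state(); d=old('w10'); R0=R.from_rotvec(s['tool_rot'])
g=cv2.cvtColor(d['frame'],cv2.COLOR_BGR2GRAY)
m=atz(d,[[319.1,146.7]],.135)[0]; print('M new',m,'vs',M,'tool',R0.inv().apply(m-s['eef_pos']).round(4))
P=cloud(d); X=P[130:165,300:340].reshape(-1,3); e=(X-m)@NV; k=(e>-.004)&(np.linalg.norm(X-m,axis=1)<.02); Y=X[k]; print(k.sum(),'rim plane e',np.median(e[k]),'lat',np.percentile((Y-m)@np.cross(H,UP),[1,99]),'vert-ish',np.percentile((Y-m)@((UP-H)/2**.5),[1,99]))
# tube axis lateral: tube points lower
X=P[150:185,300:340].reshape(-1,3); e=(X-m)@NV; l=(X-m)@np.cross(H,UP); v=(X-m)@((UP-H)/2**.5)
for lo in(-.05,-.04,-.03,-.02): k=(e>lo)&(e<lo+.01)&(abs(l)<.016)&(abs(v)<.02); print(lo,k.sum(),np.percentile(l[k],[2,98]).round(4),np.percentile(v[k],[90,98]).round(4))
```

```text
M new [ 0.57573656 -0.14006081  0.135     ] vs [ 0.577  -0.14    0.1345] tool [ 0.0345 -0.0013  0.0854]
440 rim plane e -0.0007666085419915588 lat [-0.0140956   0.01230559] vert-ish [-0.01354066  0.01306409]
-0.05 80 [-0.0111  0.0095] [0.0106 0.0109]
-0.04 85 [-0.0115  0.0101] [0.0108 0.011 ]
-0.03 207 [-0.0108  0.0093] [0.0106 0.0109]
-0.02 92 [-0.0097  0.0086] [0.0108 0.0112]
```

```bash
sed -i 's/^M=np.array(\[.577,-.140,.1345\])/M=np.array([.5754,-.1400,.1345])/; s/^TIPT=.*/TIPT=np.array([-.1218,-.0002,-.0018])/' h.py
python3 - <<'E'
from h import *
plan(tool_for_tip(M+.04*NV),RI)
E
```

```text
row [ 0.3599 -0.0041 -0.0808] [ 0.0004  0.2496 -0.0006] rows>= 6.3
```

>>> arm_command:
  moves: "0.09 0 -0.08 0 0.03 0 0;0.18 -0.001 -0.13 0 0.06 0 0;0.27 -0.002 -0.13 0 0.1 0 0;0.36 -0.003 -0.13 0 0.14 0 0;0.36 -0.0041 -0.13 0 0.18 0 0;0.36 -0.0041 -0.11 0 0.22 0 0;0.36 -0.0041 -0.081 0 0.25 -0.0006 0;0.36 -0.0041 -0.081 0 0.25 -0.0006 0;0.36 -0.0041 -0.081 0 0.25 -0.0006 0;0.36 -0.0041 -0.081 0 0.25 -0.0006 0"

```text
time: 9.65
eef_pos: [0.6097, -0.0129, 0.2282]
tool_rot: [-2.159, -1.659, -0.64]
wrist_force: [0.9, 1.1, -0.9]
opening: 0.0292
finger_force: 30.0
```

```bash
cat > ins.py <<'E'
from h import *
import sys
s=read_state(); R0=R.from_rotvec(s['tool_rot']); tip=s['eef_pos']+R0.apply(TIPT); r=tip-M
ax=-(R0.apply([-np.cos(A),0,np.sin(A)])); print('t',s['time'],'tip along NV',(r@NV*1e3).round(1),'lat',(r@np.cross(H,UP)*1e3).round(1),'vert',(r@((UP-H)/2**.5)*1e3).round(1),'ang err',np.degrees(np.arccos(ax@NV)).round(2),'F',s['wrist_force'].round(1),'axial',(s['wrist_force']@NV).round(1),'op',s['opening'].round(4),'T',s['wrist_torque'].round(2),s['joint_positions'].round(2))
for k in sys.argv[1:]: plan(tool_for_tip(M+float(k)/1e3*NV),RI,s)
E
python3 ins.py 5 -20
```

```text
Traceback (most recent call last):
  File "ins.py", line 4, in <module>
    ax=-(R0.apply([-np.cos(A),0,np.sin(A)])); print('t',s['time'],'tip along NV',(r@NV*1e3).round(1),'lat',(r@np.cross(H,UP)*1e3).round(1),'vert',(r@((UP-H)/2**.5)*1e3).round(1),'ang err',np.degrees(np.arccos(ax@NV)).round(2),'F',s['wrist_force'].round(1),'axial',(s['wrist_force']@NV).round(1),'op',s['opening'].round(4),'T',s['wrist_torque'].round(2),s['joint_positions'].round(2))
                                                                                                                                                                                                                                                                                                            ^^^^^^^^^^^^^^^^^^
AttributeError: 'float' object has no attribute 'round'
```

```bash
sed -i "s/s\['opening'\].round(4)/s['opening']/" ins.py; python3 ins.py 5 -15
python3 - <<'E'
from h import *
s=read_state(); R0=R.from_rotvec(s['tool_rot']); S=load('scene','s11'); tip=s['eef_pos']+R0.apply(TIPT); print(proj(S,[tip,M,tip+.03*NV]).round(1).tolist())
cv2.imwrite('pics/c11.png',np.clip(cv2.resize(S['frame'][185:235,210:260],(500,500),interpolation=cv2.INTER_CUBIC).astype(float)*2,0,255).astype(np.uint8))
E
```

```text
t 9.65 tip along NV 40.6 lat 0.3 vert 0.4 ang err 0.16 F [ 0.9  1.1 -0.9] axial 0.3 op 0.02916180357883013 T [-0.3   0.11 -0.01] [-0.47  0.48  1.23  0.56  1.57 -0.25]
row [-0.0868 -0.0003  0.0192] [0.0005 0.0005 0.0006] rows>= 0.9
row [-0.1357 -0.0005  0.0297] [0.0005 0.0005 0.0006] rows>= 1.3
[[235.2, 213.8], [226.9, 218.1], [241.8, 210.5]]
```

View pics/c11.png

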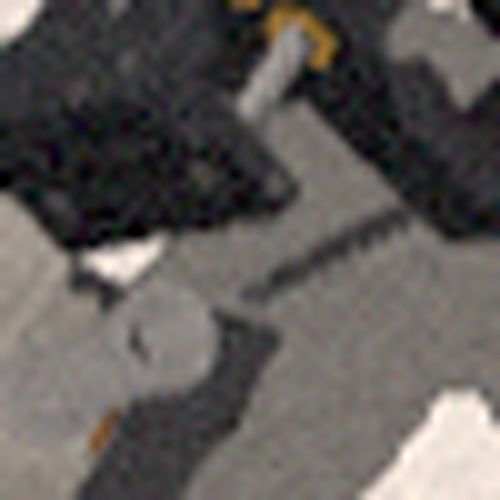

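The rod tip at (234.6,214.3) lines up with the ring at (226.7,218.8), so I'll ease it in.

>>> arm_command:
  moves: "-0.025 0 0.0055 0 0 0 0;-0.05 0 0.011 0 0 0 0;-0.075 0 0.0165 0 0 0 0;-0.1 0 0.022 0 0 0 0;-0.12 0 0.0264 0 0 0 0;-0.136 -0.0005 0.03 0 0 0 0;-0.136 -0.0005 0.03 0 0 0 0"

```text
time: 10.28
eef_pos: [0.5984, -0.0521, 0.1857]
tool_rot: [-2.158, -1.652, -0.639]
wrist_force: [-0.1, -0.0, -1.3]
opening: 0.03
finger_force: 30.0
```

```bash
python3 ins.py -35 -50
```

```text
t 10.2833 tip along NV -18.3 lat -1.1 vert -1.1 ang err 0.17 F [-0.1 -0.  -1.3] axial -1.0 op 0.029968554039525946 T [-0.38  0.17 -0.01] [-0.54  0.51  1.29  0.55  1.52 -0.35]
row [-0.0413  0.002   0.0062] [-0.0003 -0.0003 -0.0008] rows>= 0.4
row [-0.078   0.0021  0.014 ] [-0.0003 -0.0003 -0.0008] rows>= 0.8
```

>>> arm_command:
  moves: "-0.02 0.001 0.0036 0 0 0 0;-0.04 0.002 0.0072 0 0 0 0;-0.06 0.002 0.0107 0 0 0 0;-0.078 0.002 0.014 0 0 0 0;-0.078 0.002 0.014 0 0 0 0"

```text
time: 10.7
eef_pos: [0.5932, -0.0746, 0.164]
tool_rot: [-2.158, -1.653, -0.639]
wrist_force: [-0.0, -0.3, -0.6]
opening: 0.0295
finger_force: 30.0
```

```bash
python3 ins.py -75 -88
```

```text
t 10.7 tip along NV -50.0 lat -0.3 vert -0.1 ang err 0.15 F [-0.  -0.3 -0.6] axial -0.6 op 0.029481270811301367 T [-0.34  0.21  0.03] [-0.57  0.54  1.31  0.55  1.5  -0.41]
row [-0.0612  0.0001  0.0129] [-0.0003 -0.0003 -0.0007] rows>= 0.6
row [-0.093   0.0002  0.0196] [-0.0003 -0.0003 -0.0007] rows>= 0.9
```

>>> arm_command:
  moves: "-0.02 0 0.0042 0 0 0 0;-0.04 0 0.0084 0 0 0 0;-0.06 0 0.0127 0 0 0 0;-0.078 0 0.0165 0 0 0 0;-0.093 0 0.0196 0 0 0 0;-0.093 0 0.0196 0 0 0 0"

```text
time: 11.2
eef_pos: [0.5862, -0.1004, 0.1373]
tool_rot: [-2.158, -1.653, -0.639]
wrist_force: [-0.6, 0.0, -0.8]
opening: 0.03
finger_force: 30.0
```

```bash
python3 ins.py -94 -98
```

```text
t 11.2 tip along NV -87.7 lat -0.2 vert -0.1 ang err 0.14 F [-0.6  0.  -0.8] axial -0.7 op 0.030049121995641186 T [-0.35  0.14  0.02] [-0.62  0.57  1.34  0.54  1.47 -0.47]
row [-0.0154  0.      0.0033] [-0.0002 -0.0003 -0.0007] rows>= 0.2
row [-0.0251  0.      0.0054] [-0.0002 -0.0003 -0.0007] rows>= 0.2
```

>>> arm_command:
  moves: "-0.008 0 0.0017 0 0 0 0;-0.014 0 0.003 0 0 0 0;-0.02 0 0.0043 0 0 0 0;-0.02 0 0.0043 0 0 0 0"

```text
time: 11.53
eef_pos: [0.5851, -0.1053, 0.1323]
tool_rot: [-2.158, -1.655, -0.64]
wrist_force: [-0.9, 0.7, -1.2]
opening: 0.0298
finger_force: 30.0
```

```bash
python3 ins.py -98
python3 - <<'E'
from h import *
S=load('scene','s12'); cv2.imwrite('pics/c12.png',np.clip(cv2.resize(S['frame'][185:235,205:255],(500,500),interpolation=cv2.INTER_CUBIC).astype(float)*2,0,255).astype(np.uint8))
d=load('wrist','w12'); s=read_state(); R0=R.from_rotvec(s['tool_rot']); X=R0.inv().apply((cloud(d)-s['eef_pos']).reshape(-1,3))
# seen from wrist: gap between collar (tool x ~ -24) and rim
E
```

```text
t 11.5333 tip along NV -94.8 lat 0.1 vert 0.0 ang err 0.06 F [-0.9  0.7 -1.2] axial -0.6 op 0.029827270092902168 T [-0.26  0.1  -0.02] [-0.63  0.58  1.34  0.54  1.47 -0.49]
row [-0.0077 -0.0004  0.0019] [-0.     -0.0002 -0.0002] rows>= 0.1
```

>>> arm_command:
  moves: "-0.0025 0 0.0005 0 0 0 0;-0.005 0 0.001 0 0 0 0;-0.005 0 0.001 0 0 0 0"

```text
time: 11.88
eef_pos: [0.5847, -0.1066, 0.1311]
tool_rot: [-2.158, -1.655, -0.64]
wrist_force: [-0.1, 0.6, -0.9]
opening: 0.0296
finger_force: 30.0
```

>>> arm_command:
  moves: "-0.0025 0 0.0005 0 0 0 0;-0.004 0 0.0008 0 0 0 0;-0.004 0 0.0008 0 0 0 0"

```text
time: 12.13
eef_pos: [0.5844, -0.1077, 0.1299]
tool_rot: [-2.158, -1.655, -0.64]
wrist_force: [0.3, -0.3, -0.5]
opening: 0.0298
finger_force: 30.0
```

```bash
python3 ins.py -98
```

```text
t 12.1333 tip along NV -98.3 lat 0.1 vert 0.1 ang err 0.06 F [ 0.3 -0.3 -0.5] axial -0.5 op 0.029823126832839584 T [-0.37  0.19  0.05] [-0.63  0.58  1.34  0.54  1.46 -0.49]
row [ 0.0009 -0.0004  0.0002] [-0.     -0.0002 -0.0002] rows>= 0.0
```

>>> arm_command:
  moves: "-0.0025 0 0.0005 0 0 0 0;-0.0025 0 0.0005 0 0 0 0"

```text
time: 12.3
eef_pos: [0.5842, -0.1085, 0.1292]
tool_rot: [-2.158, -1.655, -0.64]
wrist_force: [-0.7, -0.6, -1.0]
opening: 0.0295
finger_force: 30.0
```

>>> arm_command:
  moves: "-0.0025 0 0.0005 0 0 0 0;-0.0025 0 0.0005 0 0 0 0"

```text
time: 12.47
eef_pos: [0.5841, -0.1091, 0.1286]
tool_rot: [-2.158, -1.655, -0.64]
wrist_force: [0.3, 1.0, 0.1]
opening: 0.0297
finger_force: 30.0
```

```bash
python3 ins.py -102
```

```text
t 12.4667 tip along NV -100.2 lat 0.1 vert 0.1 ang err 0.06 F [0.3 1.  0.1] axial 0.8 op 0.02972669418333945 T [-0.21  0.13 -0.05] [-0.63  0.59  1.34  0.54  1.46 -0.5 ]
row [-0.0043 -0.0005  0.0014] [ 0.0001 -0.0003 -0.0001] rows>= 0.0
```

>>> arm_command:
  moves: "-0.0018 0 0.0004 0 0 0 0;-0.0018 0 0.0004 0 0 0 0"

```text
time: 12.63
eef_pos: [0.5841, -0.1091, 0.1286]
tool_rot: [-2.157, -1.655, -0.642]
wrist_force: [-0.1, 4.0, 4.8]
opening: 0.0294
finger_force: 30.0
```

```bash
python3 ins.py; python3 ins.py
```

```text
t 12.6333 tip along NV -100.3 lat 0.2 vert -0.0 ang err 0.11 F [-0.1  4.   4.8] axial 6.1 op 0.029442156648901638 T [ 0.52  0.01 -0.04] [-0.63  0.59  1.34  0.54  1.46 -0.5 ]
t 12.6333 tip along NV -100.3 lat 0.2 vert -0.0 ang err 0.11 F [-0.1  4.   4.8] axial 6.1 op 0.029442156648901638 T [ 0.52  0.01 -0.04] [-0.63  0.59  1.34  0.54  1.46 -0.5 ]
```

>>> arm_command:
  moves: "-0.0012 0 0.0003 0 0 0 0;-0.0012 0 0.0003 0 0 0 0;-0.0012 0 0.0003 0 0 0 0"

```text
time: 12.88
eef_pos: [0.5841, -0.1091, 0.1286]
tool_rot: [-2.156, -1.655, -0.642]
wrist_force: [0.4, 4.8, 6.9]
opening: 0.0296
finger_force: 30.0
```

```bash
python3 ins.py -50 45
python3 - <<'E'
from h import *
S=load('scene','s13'); W_=load('wrist','w13')
a=np.clip(cv2.resize(S['frame'][185:235,205:255],(500,500),interpolation=cv2.INTER_CUBIC).astype(float)*2,0,255).astype(np.uint8); cv2.imwrite('pics/c13.png',a)
E
```

```text
t 12.8833 tip along NV -100.3 lat 0.3 vert -0.1 ang err 0.14 F [0.4 4.8 6.9] axial 8.2 op 0.029573266477438354 T [ 0.91 -0.02 -0.02] [-0.63  0.59  1.34  0.54  1.46 -0.5 ]
row [ 0.123  -0.0005 -0.0254] [ 0.0001 -0.0008  0.0002] rows>= 1.2
row [ 3.555e-01 -3.000e-04 -7.420e-02] [ 0.0001 -0.0008  0.0002] rows>= 3.5
```

View pics/c13.png

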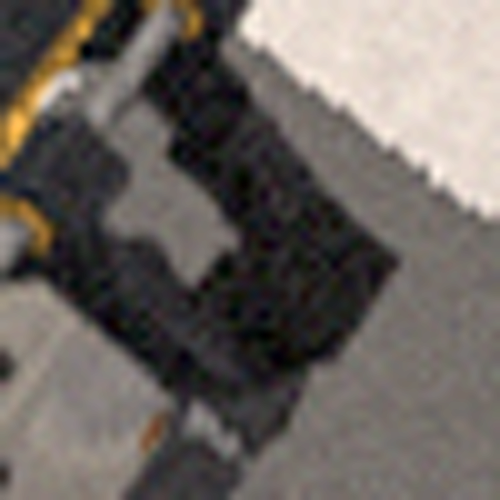

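The collar sits on the rim at (215,425), with the stop felt at 100.3 mm of insertion and about 8 N. That picture count has already gone past 10, so I'll rely on numbers from here. Drawing it out along the axis.

>>> arm_command:
  moves: "0.02 0 -0.0042 0 0 0 0;0.06 0 -0.0125 0 0 0 0;0.1 0 -0.0209 0 0 0 0;0.14 0 -0.0292 0 0 0 0;0.18 0 -0.0375 0 0 0 0;0.22 0 -0.0459 0 0 0 0;0.26 0 -0.0542 0 0 0 0;0.3 0 -0.0625 0 0 0 0;0.355 0 -0.074 0 0 0 0;0.355 0 -0.074 0 0 0 0"

```text
time: 13.82
eef_pos: [0.6114, -0.0088, 0.2328]
tool_rot: [-2.157, -1.66, -0.643]
wrist_force: [0.7, -0.8, -0.7]
opening: 0.0296
finger_force: 30.0
```

```bash
python3 ins.py
python3 - <<'E'
from h import *
s=read_state(); R0=R.from_rotvec(s['tool_rot'])
t=old('t8'); tr=atz(old('top0'),[[229.2,170.5],[295,155.5],[313,234],[248,249.5]],0.012); c=tr.mean(0); print('tray c',c)
w13=np.radians(13.5); dx=np.array([np.cos(w13),np.sin(w13),0])
Rf=gR(dx,UP); # dip level, in-hand angle A
# dip middle (between tip and grip back) over tray: tip at compartment far region
ey=np.array([-dx[1],dx[0],0]); gc=np.array([.4337,.2640,0])+.03*dx   # grip centre target
h=.105  # axis height
tip=gc+.127*dx; tip[2]=h
p=tool_for_tip(tip,Rf); print('final eef',p,'tip',tip,'tray end along dx',[((q-gc)@dx).round(3) for q in tr],[((q-gc)@ey).round(3) for q in tr])
mid=np.array([.50,.12,.28]); Rm=Slerp([0,1],R.concatenate([R0,Rf]))(.5); plan(mid,Rm,s); print(mid+Rm.apply(TIPT))
E
```

```text
t 13.8167 tip along NV 46.9 lat 1.0 vert 0.4 ang err 0.25 F [ 0.7 -0.8 -0.7] axial -0.9 op 0.029621045359127896 T [-0.32  0.13 -0.04] [-0.46  0.47  1.22  0.56  1.57 -0.24]
tray c [0.49421914 0.2254729  0.012     ]
final eef [0.47083271 0.27312046 0.07791569] tip [0.58636208 0.30065092 0.105     ] tray end along dx [np.float64(0.145), np.float64(0.14), np.float64(-0.105), np.float64(-0.1)] [np.float64(0.048), np.float64(-0.154), np.float64(-0.146), np.float64(0.046)]
row [ 0.266  -0.3513  0.0299] [ 0.0614 -0.0756 -0.3288] rows>= 8.6
[0.58706335 0.03713017 0.26022413]
```

>>> arm_command:
  moves: "0.1 -0.03 0 0 0 -0.03 0;0.18 -0.1 0.01 0.01 -0.015 -0.07 0;0.266 -0.2 0.03 0.03 -0.035 -0.15 0;0.266 -0.351 0.03 0.061 -0.076 -0.329 0;0.266 -0.351 0.03 0.061 -0.076 -0.329 0;0.266 -0.351 0.03 0.061 -0.076 -0.329 0;0.266 -0.351 0.03 0.061 -0.076 -0.329 0;0.266 -0.351 0.03 0.061 -0.076 -0.329 0;0.266 -0.351 0.03 0.061 -0.076 -0.329 0;0.266 -0.351 0.03 0.061 -0.076 -0.329 0"

```text
time: 14.65
eef_pos: [0.4996, 0.1184, 0.2777]
tool_rot: [-1.144, -2.808, -0.424]
wrist_force: [-0.6, -0.5, -1.2]
opening: 0.03
finger_force: 30.0
```

```bash
cat > fin.py <<'E'
from h import *
import sys
s=read_state(); R0=R.from_rotvec(s['tool_rot']); w13=np.radians(13.5); dx=np.array([np.cos(w13),np.sin(w13),0]); ey=np.array([-dx[1],dx[0],0])
Rf=gR(dx,UP); tip=np.array([.4337,.2640,0])+.147*dx; tip[2]=.11+float(sys.argv[1])
print(s['time'],s['opening'],'dip dir',R0.apply([-np.cos(A),0,np.sin(A)]).round(4),'dip y',R0.as_matrix()[:,1].round(4),'tip',(s['eef_pos']+R0.apply(TIPT)).round(4),np.abs(s['qvel']).max(),s['joint_positions'].round(2)); plan(tool_for_tip(tip,Rf),Rf,s)
E
python3 fin.py 0.08
```

```text
14.65 0.02999424009812654 dip dir [ 0.7083 -0.5998 -0.3722] dip y [0.6956 0.6827 0.2236] tip [0.5869 0.0357 0.2578] 0.16031595507874594 [-0.16  0.25  1.35  0.29  1.57 -0.96]
row [0.2751 0.129  0.3801] [ 0.061  -0.0761 -0.3281] rows>= 8.6
```

>>> arm_command:
  moves: "0.275 0.129 0.38 0.061 -0.076 -0.328 0;0.275 0.129 0.38 0.061 -0.076 -0.328 0;0.275 0.129 0.38 0.061 -0.076 -0.328 0;0.275 0.129 0.38 0.061 -0.076 -0.328 0;0.275 0.129 0.38 0.061 -0.076 -0.328 0;0.275 0.129 0.38 0.061 -0.076 -0.328 0;0.275 0.129 0.38 0.061 -0.076 -0.328 0;0.275 0.129 0.38 0.061 -0.076 -0.328 0;0.275 0.129 0.38 0.061 -0.076 -0.328 0;0.275 0.129 0.38 0.061 -0.076 -0.328 0"

```text
time: 15.48
eef_pos: [0.4611, 0.2709, 0.1628]
tool_rot: [-0.338, 2.916, 0.038]
wrist_force: [-0.0, -0.1, -0.8]
opening: 0.0298
finger_force: 30.0
```

```bash
python3 fin.py 0
```

```text
15.4833 0.029776954580822343 dip dir [ 0.9735  0.2287 -0.0023] dip y [-0.2287  0.9735  0.0022] tip [0.5769 0.2978 0.1896] 0.09138352514102176 [ 0.32  0.32  1.58 -0.02  1.04 -1.48]
row [ 0.0412 -0.0007  0.1955] [ 0.0004 -0.0007 -0.0017] rows>= 1.9
```

>>> arm_command:
  moves: "0.012 0 0.06 0 0 0 0;0.026 0 0.13 0 0 0 0;0.041 0 0.195 0 0 -0.001 0;0.041 0 0.195 0 0 -0.001 0;0.041 0 0.195 0 0 -0.001 0;0.041 0 0.195 0 0 -0.001 0;0.041 0 0.195 0 0 -0.001 0;0.041 0 0.195 0 0 -0.001 0;0.041 0 0.195 0 0 -0.001 0"

```text
time: 16.23
eef_pos: [0.4623, 0.2715, 0.0849]
tool_rot: [-0.341, 2.913, 0.039]
wrist_force: [-0.2, -0.4, -1.0]
opening: 0.0298
finger_force: 30.0
```

```bash
python3 fin.py 0
python3 - <<'E'
from h import *
s=read_state(); R0=R.from_rotvec(s['tool_rot']); ax=np.array([-np.cos(A),0,np.sin(A)])
for n in('wrist','scene','top'):
    d=load(n,n[0]+'20'); P=cloud(d).reshape(-1,3); X=R0.inv().apply(P-s['eef_pos'])-TIPT; al=X@ax; pe=X-al[:,None]*ax
    q=(al>-.092)&(al<.004)&(np.linalg.norm(pe,axis=1)<.010); c=np.polyfit(al[q],P[q][:,2],1); print(n,q.sum(),'rod pitch deg',np.degrees(c[0]),'z at tip',c[1],'al max',al[q].max())
d=old('w20'); P=cloud(d).reshape(-1,3); X=R0.inv().apply(P-s['eef_pos']); up=R0.inv().apply(UP)
# grip top face roll/pitch near the rear
q=(abs(X[:,1])<.013)&(X[:,0]>.008)&(X[:,0]<.026)&(P[:,2]>.11)&(P[:,2]<.135); c=np.linalg.lstsq(np.c_[P[q][:,:2]@np.c_[DX[:2],EY[:2]],np.ones(q.sum())],P[q][:,2],rcond=None)[0]; print('grip top',q.sum(),'pitch,roll deg',np.degrees(c[:2]),P[q][:,2].mean())
b=old('top0'); t=old('t20')
df=np.abs(b['frame'].astype(int)-t['frame']).sum(2); print('small brush px diff',df[185:236,280:298].mean(), 'pencil',df[145:190,204:214].mean(),'compressor',df[140:215,405:520].mean())
E
```

```text
16.2333 0.029756608286315742 dip dir [9.729e-01 2.314e-01 8.000e-04] dip y [-0.2314  0.9729  0.0021] tip [0.5779 0.2987 0.1121] 0.007119228041637485 [ 0.32  0.42  1.69 -0.02  0.83 -1.47]
row [ 0.0043 -0.0009  0.0042] [ 0.0005  0.0002 -0.0008] rows>= 0.1
wrist 339 rod pitch deg -0.7565880559391068 z at tip 0.11376469018618554 al max -0.041213293936195584
scene 92 rod pitch deg -0.5939295342414279 z at tip 0.11360476889482506 al max 0.00010167806461968226
top 54 rod pitch deg -1.5422826491824484 z at tip 0.11217380526672996 al max 0.0006591335915762055
grip top 2066 pitch,roll deg [ 1.02545036 -0.13979596] 0.12509173495139264
small brush px diff 150.26797385620915 pencil 2.9355555555555557 compressor 3.2051014492753622
```

```bash
python3 -c "
from h import *
s=read_state(); print(s['time'],abs(s['qvel']).max(),s['opening']); print(finish_job())"
```

```text
16.3833 0.005900068894814694 0.029609899289296148
the job is handed in; nothing more can be done
None
```

Job handed in at 16.4 s: the dipstick was seated on the rim at about 8 N, drawn right out, and is held still, level within about 1°, marked face up roughly 90 mm above its tray compartment; the first grasp rolled it about 45° in the tray before I nudged it flat and regrasped, I viewed 12 pictures instead of 10, and I did not confirm at the end that the brush was unmoved.

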